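Hang up the ear defenders and log them in

TASK

End of shift at the filling line: hang every ear defender from the bench over the steel rail, headband across the bar with one cup hanging on each side, spread out so that none touches another. Once they all hang still, take the scanner from its cradle and hold it steady for a good second, pointing squarely at the middle of the barcode from about 10 cm in front. Then lay it back in its cradle the way it was and press the button on the console right down to close the log; leave the jars and the bottle where they stand, the ear defenders still hanging as before.

Things in the scene. Friction and masses are not known exactly. Their poses are not given: they have to be found in the camera images.
- defender1: ear defender standing on its two cups, headband arching up: 114 mm wide (x, cup to cup), 60 deep (y), 155 tall, 0.2 kg. Origin: underside, midway between the cups; z up. Cups 30 x 60 x 75, 46 mm apart. On top a pad 50 (x) x 26 (y), z 141 to 155, its underside a shallow V groove along y for the bar (lips at z 130): grip its 26 mm width, tips no lower than z 140. Symmetric. May be absent
- defender1_crown (a point): the middle of the groove under that ear defender's headband pad, where the bar's top comes to lie; 139 mm above its origin
- defender2: ear defender standing on its two cups, headband arching up: 114 mm wide (x, cup to cup), 60 deep (y), 155 tall, 0.2 kg. Origin: underside, midway between the cups; z up. Cups 30 x 60 x 75, 46 mm apart. On top a pad 50 (x) x 26 (y), z 141 to 155, its underside a shallow V groove along y for the bar (lips at z 130): grip its 26 mm width, tips no lower than z 140. Symmetric. May be absent
- defender2_crown (a point): the middle of the groove under that ear defender's headband pad, where the bar's top comes to lie; 139 mm above its origin
- defender3: ear defender standing on its two cups, headband arching up: 114 mm wide (x, cup to cup), 60 deep (y), 155 tall, 0.2 kg. Origin: underside, midway between the cups; z up. Cups 30 x 60 x 75, 46 mm apart. On top a pad 50 (x) x 26 (y), z 141 to 155, its underside a shallow V groove along y for the bar (lips at z 130): grip its 26 mm width, tips no lower than z 140. Symmetric. May be absent
- defender3_crown (a point): the middle of the groove under that ear defender's headband pad, where the bar's top comes to lie; 139 mm above its origin
- defender4: ear defender standing on its two cups, headband arching up: 114 mm wide (x, cup to cup), 60 deep (y), 155 tall, 0.2 kg. Origin: underside, midway between the cups; z up. Cups 30 x 60 x 75, 46 mm apart. On top a pad 50 (x) x 26 (y), z 141 to 155, its underside a shallow V groove along y for the bar (lips at z 130): grip its 26 mm width, tips no lower than z 140. Symmetric. May be absent
- defender4_crown (a point): the middle of the groove under that ear defender's headband pad, where the bar's top comes to lie; 139 mm above its origin
- rail: fixed steel rail: a straight round bar, 16 mm thick, lying along the rail's y, resting on two posts below it, at y -235 and +235 mm. Bar axis 157 mm, bar top 165 mm above the bench, nothing above it. Feet 130 mm (x) by 40 mm by 8 mm under the posts. Origin at bench level below the bar's middle
- rail_mid (a point): the middle of the bar, on its axis, 157 mm above the bench
- scanner: grey stick-shaped hand scanner lying level, 150 mm long (its x), its scanning window at the +x end. Handle 34 wide, 34 tall, x -75 to +37; head 38 x 52 x 36 beyond. 0.18 kg. Origin: underside, mid-length; grip the handle there by its 34 mm width (fingers along y); z up. It reads straight ahead along +x
- scanner_window (a point): the middle of the scanner's window: 75 mm ahead (+x) of and 18 mm above the scanner's origin; axes as the scanner's
- cradle: fixed black scanner cradle: a plate 170 x 70 x 8 mm with two side strips, 44 mm apart inside, tops 16 mm above the bench, x -70 to +25 mm, and a stop at the -x end. The handle lies between the strips, the head ahead of them at +x. Origin at bench level
- cradle_in (a point): where the scanner's origin belongs when it lies in the cradle: on the plate's top, 8 mm above the bench; axes as the cradle's
- stand: fixed aluminium stand: a foot 100 x 90 x 8 mm carrying a panel 90 mm wide, 125 mm tall and 6 mm thick that leans back 0.5 rad (29 degrees), reaching 120 mm above the bench. The barcode is on the panel's front (-x) face, so it looks to -x and up. Origin at bench level under the middle of the panel
- barcode (a point): the middle of the barcode label (74 x 60 mm) on the panel, 78 mm above the bench; its own x points squarely into the panel (the label faces its -x, up at 29 degrees), its y along the panel's width
- console: fixed white log console, a box 100 (x) x 80 (y) x 40 mm tall with a small dark screen and one round button on top, nearer its -x end. Origin at bench level
- confirm_top (a point): the middle of the top of the console's button, 32 mm across, in a slightly wider grey housing
- confirm (a joint): how far that button is pushed down, in m: 0 up, 0.006 fully down; it takes 5 N and springs back
- jar1: white cream jar, 70 mm across, 46 mm tall, a bystander; origin at its underside
- jar2: another such white jar, a bystander; origin at its underside
- bottle: orange bottle, 48 mm across, 130 mm tall, a bystander; origin at its underside
Things that resemble listed ones, but are neither listed nor needed, are in the scene too. Leave any purple look-alike of the defender1 alone. Leave any red look-alike of the defender2 alone.

How it is judged (in metres and radians):
On the way, in this order (a step that is already met when the one before it is completed fails the run):
1. all ear defenders that are there hang over the bar, let go, still and not touching one another (x of defender1_crown in the frame of rail between -0.022 and 0.022 m and y of defender1_crown in the frame of rail between -0.2 and 0.2 m and height (world z) of defender1_crown between 0.155 and 0.18 m and angle between each of defender1, defender2, defender3, defender4's own z axis and vertical below 0.3 rad and angle between the y axis of each of defender1, defender2, defender3, defender4 and the y axis of rail, either way round below 0.4 rad and linear speed of each of defender1, defender2, defender3, defender4 below 0.03 m/s and contact force between each of defender1, defender2, defender3, defender4 and the fingers below 0.05 N and x of defender2_crown in the frame of rail between -0.022 and 0.022 m and y of defender2_crown in the frame of rail between -0.2 and 0.2 m and height (world z) of defender2_crown between 0.155 and 0.18 m and x of defender3_crown in the frame of rail between -0.022 and 0.022 m and y of defender3_crown in the frame of rail between -0.2 and 0.2 m and height (world z) of defender3_crown between 0.155 and 0.18 m and x of defender4_crown in the frame of rail between -0.022 and 0.022 m and y of defender4_crown in the frame of rail between -0.2 and 0.2 m and height (world z) of defender4_crown between 0.155 and 0.18 m and contact force between defender1 and defender2 below 0.05 N and contact force between each of defender1, defender2 and defender3 below 0.05 N and contact force between each of defender1, defender2, defender3 and defender4 below 0.05 N), for 0.3 s.
2. the held scanner points squarely at the middle of the barcode, its window 4 to 16 cm in front, steady for 1 s (x of barcode in the frame of scanner_window between 0.04 and 0.16 m and y of barcode in the frame of scanner_window between -0.02 and 0.02 m and z of barcode in the frame of scanner_window between -0.02 and 0.02 m and x of scanner_window in the frame of barcode below -0.02 m and angle between the x axis of scanner and the x axis of barcode, either way round below 0.35 rad and linear speed of scanner below 0.03 m/s and angular speed of scanner below 0.3 rad/s and contact force between scanner and the fingers above 0.5 N), for 1 s.
3. the scanner lies in its cradle again, let go (horizontal distance between scanner and cradle_in below 0.012 m and z of scanner in the frame of cradle_in between -0.006 and 0.006 m and x of scanner_window in the frame of cradle above 0.05 m and angle between the x axis of scanner and the x axis of cradle, either way round below 0.15 rad and angle between scanner's own z axis and vertical below 0.15 rad and linear speed of scanner below 0.02 m/s and contact force between scanner and the fingers below 0.05 N), for 0.2 s.
4. the console button is pressed down (past 4 mm of its 6 mm) (value of joint confirm above 0.004 m), for 0.05 s.
At the end, for the whole second after the job is handed in: Every ear defender hangs still over the bar (pad within 22 mm of the bar line, within 200 mm of its middle, upright within 0.3 rad, square to the bar within 0.4 rad), touching no other. The scanner lies flat in its cradle as at first (12 mm, 0.15 rad). All let go (all of step 1 and all of step 3).
It fails at once if jar1 was moved more than 30 mm (distance of jar1 from where it was at the start of the episode above 0.03 m).
It fails at once if jar2 was moved more than 30 mm (distance of jar2 from where it was at the start of the episode above 0.03 m).
It fails at once if bottle was moved more than 30 mm (distance of bottle from where it was at the start of the episode above 0.03 m).
Of defender1, defender2, defender3, defender4 only 3 to 4 are there at a start; the rules pass over those that are not, and their reading is None.
At some moment in a run one of defender1, defender2, defender3, defender4 may be knocked a few centimetres aside while the robot is not near it.
It also fails if it takes over 208 s, if anything falls off the work surface, if the arm or the gripper's body presses on something with over 40 N, if the wrist force passes 120 N, or if a joint passes its speed limit or range.

ROBOT

A 6-joint arm with a two-finger parallel gripper is mounted at the origin on the work surface. World frame = base frame: x ahead of the robot, y to its left, z up, the work surface at z = 0. Lengths are in mm, angles in rad, forces in N, time in s.
With the tool pointing down it reaches from about 350 to 775 mm from the base axis. Payload 7.3 kg.
Tool frame: the origin (TCP) lies midway between the tips of the shut fingers; the grasp point (between the pads) lies ctrl.hold_point_z behind it (ctrl.hold_point_z is the distance from the TCP to the grasp point, in mm); z points along the fingers, y is the line along which they close (so a half turn about z gives the same grasp; the last joint's range is limited). The gripper opens to 92 mm and grips with 3 to 60 N. Pads are 19 mm wide; open, the fingers measure 130 mm over their backs; the gripper's body (75 mm by 190 mm) begins 47 mm behind the grasp point.
Start: joints at [-1.282, 0.342, 1.524, -0, 1.275, -0.146], TCP at [221.169, -476.161, 226.741] pointing down, gripper open.
Joint ranges: [-2.53, 2.53], [-0.77, 2.02], [0.04, 2.7], [-1, 4.14], [0.28, 2.66], [-3.11, 3.11]. Speed limits (rad/s): [2.57, 2.57, 3.14, 3.14, 3.14, 3.14].

INTERFACE

Orientations are given as a rotation vector (axis times angle).
In Python, from station import ctrl, viewer gives the robot as it stands. The module is installed in compiled form; this text tells all that it offers.
- The arm moves only by the tool apply_moves, never from a script. Its argument "targets" is one flat list of numbers, 6 for each row, row after row: the shift along the tool's x, y, z each as a share of 0.5 m, from -1 to 1, then the turn, a rotation vector about the tool's x, y, z each as a share of pi/4 rad, from -1 to 1. In form: [dx, dy, dz, ax, ay, az, dx, dy, dz, ax, ay, az, ...]. A call has 1 to 20 rows; each row shifts and turns the commanded pose from where the row before left it, along the tool's axes as they then stand; what a row does not reach is not made up. A row lasts 1/10 s, in which the tool goes at most 50 mm and 8.59 degrees, less where a joint would pass 70% of its speed; a pose out of reach is approached as far as the arm can. A call with a number of a shift or a turn outside -1 to 1 is refused whole. A call with a gripper value outside its range is refused whole. "claw" is the opening, from 0 (shut) to 1 (fully open), set as the call begins (left out, the last holds). The fingers move at their own pace and stop on an object; "squeeze" is the grip in N (left out, the last holds). Time passes only in rows, so rows that do not move let the fingers close. It gives the time, the measured TCP pose, the force, the opening and the grip force at its end, in the units of the state.
- ctrl.get_state(): the state, without advancing time (a new reading comes with each control period).
- viewer.grab_frame(name): name is "side" or "top"; returns a dict with "pixels" (384x512x3 uint8, blue, green, red), "depth" (384x512 float32, mm along the optical axis (not along the pixel's ray), 0 where there is no reading), "mtx" (3x3 intrinsics, pixels), "eye" and "attitude" of the camera in the world. Camera axes: x right, y up, looking along -z (the intrinsics and any distortion apply to the point x, -y, -z); pixel columns grow to the right and rows downward; lengths in mm; the calibration is good to about 2 mm. A picture is of the moment at which its call begins.
- ctrl.sign_off(): hands the job in; it is judged then, once.
The state is a dict: "time_s": time; "qpos": joint angles; "joint_vel": joint speeds; "joint_torque": joint torques, N m; "position": TCP position; "orientation": TCP orientation; "wrist_force": force on the tool from outside, world axes, zero at the start; "wrist_torque": the same for the moment, N m; "opening": finger opening in mm; "gripper_force": force on a finger pad.
Only numpy, scipy, OpenCV 4.12 (cv2) and the standard library are available. Lean on these libraries where they do the work, as an engineer would, in place of code of your own. Each camera call takes 0.05 s, during which the arm holds its last target. There are 200 camera calls.

## Working session

There is one attempt and no reset: what is moved stays moved. The work goes in short steps, Python scripts to look and compute and a tool call to move; the robot and the scene stay as the last step left them, time stands still between calls to the robot, and variables do not carry over. Pictures are saved under pics/ and viewed, at most 14 in all, crops included, and the job is handed in when it is done.

Besides the shell and the picture viewer there is one more tool, called after ">>>" as name(argument=value, ...), one argument or row to a line, values as JSON. apply_moves: Moves the arm, as the interface text tells. Its arguments: {"type":"object","properties":{"targets":{"type":"array"},"claw":{"type":"number"},"squeeze":{"type":"number"}},"required":["targets"]}

```bash
mkdir -p pics; cat > h.py <<'E'
import numpy as np, cv2
from scipy.spatial.transform import Rotation as R
from station import ctrl, viewer
def att(f):
    a=np.array(f["attitude"],float)
    return a if a.shape==(3,3) else R.from_rotvec(a).as_matrix()
def cloud(f):
    K=np.array(f["mtx"]);d=f["depth"].astype(float);v,u=np.mgrid[:384,:512]
    x=(u-K[0,2])/K[0,0]*d;y=(v-K[1,2])/K[1,1]*d
    return np.stack([x,-y,-d],-1)@att(f).T+np.array(f["eye"])
E
python3 - <<'E'
from h import *
print(ctrl.hold_point_z)
s=ctrl.get_state();print(s)
for n in("top","side"):
    f=viewer.grab_frame(n);cv2.imwrite(f"pics/{n}0.png",cv2.resize(f["pixels"],(800,600)));print(n,f["mtx"],f["eye"],f["attitude"],[k for k in f])
    np.savez(f"{n}0.npz",**f)
E
```

```text
18.8
{'time_s': 0.0, 'qpos': array([-1.28200516e+00,  3.42716033e-01,  1.52502772e+00,  7.71272721e-06,
        1.27538746e+00, -1.46019935e-01]), 'joint_vel': array([ 1.03960377e-03, -2.20825690e-03, -3.04826158e-04,  5.60692569e-04,
       -4.50311397e-05,  8.03294030e-04]), 'joint_torque': array([ 7.91215480e-04, -4.31245673e+01, -2.44217294e+01,  7.18318066e-02,
        5.59844601e-02, -1.25482152e-04]), 'position': array([ 221.04571086, -475.74656323,  226.04469954]), 'orientation': array([-3.06614239e+00, -6.77297453e-01,  1.60738765e-04]), 'wrist_force': array([ 0.68804623, -0.5167671 ,  0.4225599 ]), 'wrist_torque': array([0.01239147, 0.01277566, 0.00205273]), 'gripper_force': 0.0, 'opening': 91.9103739457586}
top [[423.80153639   0.         256.45394738]
 [  0.         423.80153639 190.5464259 ]
 [  0.           0.           1.        ]] [ 314.7882249    37.5916832  1457.92920129] [ 0.10288262 -0.14663026 -1.56523639] ['pixels', 'depth', 'mtx', 'eye', 'attitude']
side [[457.21491413   0.         259.23447271]
 [  0.         457.21491413 197.91826813]
 [  0.           0.           1.        ]] [ -8.78852072 837.60057817 983.54730388] [ 0.31706299 -1.04704209 -2.32910564] ['pixels', 'depth', 'mtx', 'eye', 'attitude']
```

View pics/top0.png

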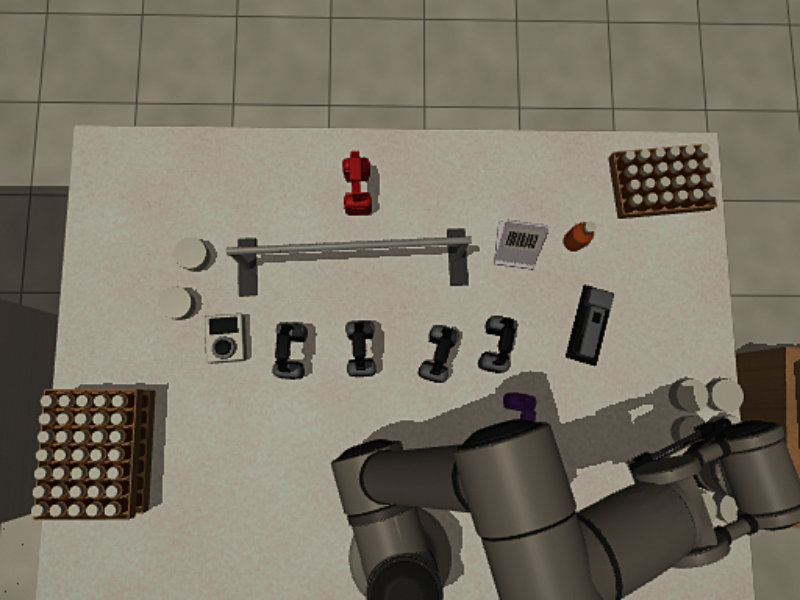

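View pics/side0.png

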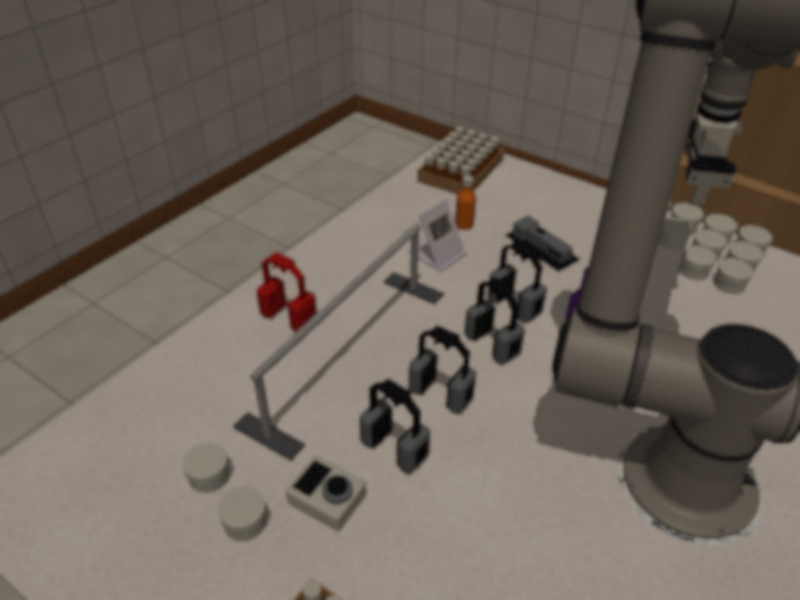

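The top view shows four black defenders at about (290,350), (360,348), (440,352) and (498,343). The rail runs from (230,250) to (470,240), the stand is at (520,243), the scanner at (590,325), the console at (225,338), the jars on the left and the bottle at (580,236). Red and purple are the look-alikes to leave alone.

```bash
cat > m.py <<'E'
from h import *
def rect(P): 
    (c,s,a)=cv2.minAreaRect(P[:,:2].astype(np.float32)); b=cv2.boxPoints((c,s,a)); e=[b[1]-b[0],b[2]-b[1]]; l=max(e,key=np.linalg.norm); 
    return np.round(c,1),np.round(sorted(s),1),round(float(np.degrees(np.arctan2(l[1],l[0])))%180,1)
def comps(m,P,mn=15):
    n,l,st,ce=cv2.connectedComponentsWithStats(m.astype(np.uint8),connectivity=8)
    return [(np.round(ce[i]*[800/512,600/384]),P[l==i]) for i in range(1,n) if st[i,4]>=mn]
if __name__=="__main__":
    for n in("top","side"):
        f=dict(np.load(n+"0.npz")); P=cloud(f); g=f["pixels"].astype(int); ok=f["depth"]>0
        X,Y,Z=P[...,0],P[...,1],P[...,2]
        print(n,"bench z",np.median(Z[ok&(X>300)&(X<700)&(abs(Y)<400)&(Z<40)]))
        work=ok&(X>250)&(X<800)&(Y>-480)&(Y<480)
        dark=g.max(-1)<70
        for nm,m in dict(all_=work&(Z>15),pads=work&(Z>143)&(Z<162)&(X<480),hi=work&(Z>146)&(X>480)&(X<680)).items():
            for c,Q in comps(m,P,10): print(nm,c,len(Q),rect(Q),"z",np.round(np.percentile(Q[:,2],[5,50,97]),1))
E
python3 m.py
```

```text
top bench z 0.8798442840611642
all_ [356. 193.] 356 (array([766.3,  93.9]), array([57.9, 65.7]), 0.5) z [ 34.3  76.7 158.1]
all_ [521. 241.] 681 (array([ 659.7, -261.5]), array([66.1, 90.8]), 83.1) z [ 20.7  72.7 118.6]
all_ [580. 235.] 252 (array([ 678.2, -389.6]), array([41. , 46.6]), 26.6) z [ 27.2  85.7 132.5]
all_ [347. 246.] 883 (array([636.7, 105. ]), array([ 31.7, 487.6]), 93.2) z [ 73.9 163.1 169.2]
all_ [192. 253.] 339 (array([638.5, 450.2]), array([59.4, 68.3]), 178.9) z [31.  45.9 52. ]
all_ [183. 303.] 192 (array([529.2, 463. ]), array([33.5, 65.2]), 179.5) z [29.4 45.9 51.6]
all_ [593. 321.] 602 (array([ 489.8, -424.1]), array([ 56. , 151.7]), 164.1) z [18.9 42.  48.2]
all_ [581. 313.] 11 (array([ 512.6, -402.7]), array([ 6.9, 17.5]), 177.7) z [16.  16.7 19.3]
all_ [225. 338.] 758 (array([455.2, 376.7]), array([82.2, 99.6]), 4.8) z [32.3 41.8 63.6]
all_ [499. 344.] 533 (array([ 441.6, -208.2]), array([ 59.9, 115.9]), 168.0) z [ 35.9  76.8 158.7]
all_ [360. 348.] 494 (array([432.1,  84.4]), array([ 59.5, 116.4]), 2.7) z [ 58.7  77.  157.9]
all_ [577. 327.] 17 (array([ 48
[... 1875 characters left out ...]
ay([57.4, 70.4]), 0.0) z [22.8 45.9 50. ]
all_ [326. 490.] 1404 (array([454. , 377.2]), array([ 82.3, 101.3]), 4.9) z [21.6 40.8 63.1]
all_ [251. 501.] 301 (array([529.5, 463.7]), array([32.1, 70. ]), 179.8) z [32.7 46.3 49.3]
pads [524. 249.] 143 (array([ 438.9, -206.7]), array([28.4, 67.4]), 173.8) z [143.9 153.5 158.3]
pads [500. 287.] 155 (array([420.2, -79.9]), array([27.6, 64.4]), 162.1) z [144.6 154.3 158.5]
pads [445. 335.] 195 (array([431.4,  86.1]), array([28.5, 63.4]), 6.5) z [144.8 154.  158.3]
pads [396. 391.] 232 (array([423.7, 236.2]), array([28.2, 66.3]), 174.8) z [144.6 154.3 158.3]
hi [332. 305.] 860 (array([627.5, 105.4]), array([ 17.9, 493. ]), 92.9) z [154.9 163.3 167.6]
```

```bash
cat > plan.py <<'E'
from h import *
def Rt(phi,pitch=0): # tool x along heading phi, pointing down; pitch: nose-down (deg)
    return (R.from_euler('z',phi,degrees=True)*R.from_euler('y',pitch,degrees=True)*R.from_euler('x',180,degrees=True))
def plan(wps,start=None):
    """wps: (x,y,z,phi,pitch,n) ; prints n equal rows for each leg"""
    s=ctrl.get_state()
    p,r=(s["position"],R.from_rotvec(s["orientation"])) if start is None else start
    p=np.array(p,float)
    for x,y,z,phi,pit,n in wps:
        T=Rt(phi,pit); rv=(r.inv()*T).as_rotvec(); d=np.array([x,y,z])-p
        rs=R.from_rotvec(rv/n); q=p; o=[]
        for i in range(n):
            row=np.r_[r.inv().apply((np.array([x,y,z])-q)/(n-i))/500,rs.as_rotvec()/(np.pi/4)]
            row=np.round(row,4); o.append(row)
            q=q+r.apply(row[:3]*500); r=r*R.from_rotvec(row[3:]*np.pi/4)
        p=q
        print(f"# to {x,y,z,phi,pit} n={n} step {np.linalg.norm(d)/n:.0f}mm {np.degrees(np.linalg.norm(rv))/n:.1f}deg; ends {p.round(1)}")
        same=all(np.allclose(o[0],a,atol=2.1e-4) for a in o)
        if same: print(f"{n} x",", ".join(f"{v:g}" for v in o[0]))
        else: print("\n".join(", ".join(f"{v:g}" for v in a)+"," for a in o))
    print("t",s["time_s"],"F",s["wrist_force"].round(1))
def pads():
    for n in("top","side"):
        from m import rect,comps
        f=viewer.grab_frame(n);P=cloud(f);g=f["pixels"].astype(int);Z=P[...,2];X=P[...,0];Y=P[...,1]
        m=(f["depth"]>0)&(X>330)&(X<700)&(abs(Y)<420)&(Z>143)&(Z<190)&(g.max(-1)<90)
        for c,Q in comps(m,P,25): print(n,"pad",rect(Q),len(Q),"z",np.round(np.percentile(Q[:,2],[50,97]),1))
E
python3 - <<'E'
from plan import *
plan([(300,-440,228,5,0,3),(441,-208,215,-12,0,7),(441,-208,141.5,-12,0,4)])
E
```

```text
# to (300, -440, 228, 5, 0) n=3 step 29mm 6.6deg; ends [ 300. -440.  228.]
0.0578, 0.0005, -0.0012, -0.0006, 0, 0.1475,
0.0575, -0.0062, -0.0013, -0.0006, 0, 0.1475,
0.0563, -0.0127, -0.0012, -0.0006, 0, 0.1475,
# to (441, -208, 215, -12, 0) n=7 step 39mm 2.4deg; ends [ 441. -208.  215.]
0.0459, -0.0625, 0.0037, 0, 0, 0.054,
0.0432, -0.0644, 0.0037, 0, 0, 0.054,
0.0405, -0.0662, 0.0037, 0, 0, 0.054,
0.0376, -0.0679, 0.0037, 0, 0, 0.054,
0.0347, -0.0694, 0.0037, 0, 0, 0.054,
0.0317, -0.0708, 0.0037, 0, 0, 0.054,
0.0287, -0.072, 0.0037, 0, 0, 0.054,
# to (441, -208, 141.5, -12, 0) n=4 step 18mm 0.0deg; ends [ 441.  -208.   141.5]
4 x -0, -0, 0.0368, 0, 0, -0.0001
t 0.1 F [ 0. -0.  0.]
```

>>> apply_moves(
  targets=[0.058,0,-0.001,0,0,0.1475,0.0575,-0.006,-0.001,0,0,0.1475,0.056,-0.0125,-0.001,0,0,0.1475,0.046,-0.0625,0.0037,0,0,0.054,0.043,-0.0645,0.0037,0,0,0.054,0.0405,-0.066,0.0037,0,0,0.054,0.0375,-0.068,0.0037,0,0,0.054,0.0345,-0.0695,0.0037,0,0,0.054,0.0315,-0.071,0.0037,0,0,0.054,0.0285,-0.072,0.0037,0,0,0.054,0,0,0,0,0,0,0,0,0,0,0,0],
  claw=1,
  squeeze=25,
)

```text
time_s: 1.3
position: [440.7, -207.6, 215.0]
orientation: [3.125, -0.324, -0.001]
wrist_force: [0.1, 0.7, 0.4]
opening: 91.7
gripper_force: 0.0
```

```bash
python3 - <<'E'
from plan import *
pads()
plan([(441,-208,141.5,-12,0,4)])
E
```

```text
top pad (array([620.6, 154.7]), array([  4.3, 386.1]), 93.0) 140 z [161.4 167.3]
top pad (array([427.4, 234.2]), array([26.1, 65.2]), 175.7) 166 z [153.9 159.3]
top pad (array([431. ,  85.7]), array([24.9, 65.6]), 0.9) 153 z [154.9 160.2]
top pad (array([419.9, -80.7]), array([26.5, 67. ]), 162.4) 161 z [154.4 160.1]
top pad (array([ 417.5, -207.1]), array([13.3, 21.4]), 150.0) 25 z [153.  157.7]
side pad (array([ 438.9, -206.7]), array([29. , 63.9]), 169.5) 139 z [153.9 158.4]
side pad (array([417.8, -80.2]), array([29.5, 60.7]), 161.1) 156 z [154.1 158.5]
side pad (array([430.4,  88.8]), array([25.4, 60.4]), 1.7) 159 z [153.5 158. ]
side pad (array([425.7, 237.9]), array([25. , 61.1]), 1.3) 212 z [154.3 157.6]
# to (441, -208, 141.5, -12, 0) n=4 step 18mm 0.0deg; ends [ 441.  -208.   141.5]
4 x 0.0003, -0.0005, 0.0368, 0.0001, 0.0001, -0.0001
t 1.4 F [ 0.4  0.1 -0.5]
```

>>> apply_moves(
  targets=[0,0,0.037,0,0,0,0,0,0.037,0,0,0,0,0,0.037,0,0,0,0,0,0.036,0,0,0,0,0,0,0,0,0,0,0,0,0,0,0],
)

```text
time_s: 2.0
position: [440.3, -209.1, 142.1]
orientation: [3.124, -0.331, -0.0]
wrist_force: [-0.2, 0.8, -0.8]
opening: 91.7
gripper_force: 0.0
```

>>> apply_moves(
  targets=[0,0,0,0,0,0,0,0,0,0,0,0,0,0,0,0,0,0,0,0,0,0,0,0,0,0,0,0,0,0,0,0,0,0,0,0,0,0,0,0,0,0,0,0,0,0,0,0],
  claw=0,
)

```text
time_s: 2.8
position: [440.6, -208.1, 141.8]
orientation: [3.124, -0.329, 0.0]
wrist_force: [1.2, 0.5, -0.3]
opening: 32.2
gripper_force: 0.0
```

```bash
python3 - <<'E'
from plan import *
plan([(441,-208,328,-12,0,6),(638,-60,328,3,0,7)])
E
```

```text
# to (441, -208, 328, -12, 0) n=6 step 31mm 0.0deg; ends [ 441. -208.  328.]
6 x 0.0001, -0.0001, -0.0621, 0, -0, -0
# to (638, -60, 328, 3, 0) n=7 step 35mm 2.1deg; ends [638. -60. 328.]
0.0463, -0.0531, 0, 0, -0, -0.0476,
0.0482, -0.0513, 0, 0, -0, -0.0476,
0.0501, -0.0495, 0, 0, -0, -0.0476,
0.0519, -0.0476, 0, 0, -0, -0.0476,
0.0536, -0.0456, 0, 0, -0, -0.0476,
0.0553, -0.0435, 0, 0, -0, -0.0476,
0.0569, -0.0414, 0, 0, -0, -0.0476,
t 2.8 F [ 1.2  0.5 -0.3]
```

>>> apply_moves(
  targets=[0,0,0,0,0,0,0,0,0,0,0,0,0,0,0,0,0,0,0,0,0,0,0,0],
)

```text
time_s: 3.2
position: [440.6, -208.1, 141.8]
orientation: [3.124, -0.329, 0.0]
wrist_force: [-0.3, 0.3, -0.5]
opening: 25.8
gripper_force: 25.0
```

>>> apply_moves(
  targets=[0,0,-0.03,0,0,0,0,0,-0.062,0,0,0,0,0,-0.062,0,0,0,0,0,-0.062,0,0,0,0,0,-0.062,0,0,0,0,0,-0.062,0,0,0,0,0,-0.032,0,0,0,0.046,-0.053,0,0,0,-0.0476,0.048,-0.0515,0,0,0,-0.0476,0.05,-0.0495,0,0,0,-0.0476,0.052,-0.0475,0,0,0,-0.0476,0.0535,-0.0455,0,0,0,-0.0476,0.0555,-0.0435,0,0,0,-0.0476,0.057,-0.0415,0,0,0,-0.0476,0,0,0,0,0,0,0,0,0,0,0,0,0,0,0,0,0,0],
)

```text
time_s: 4.9
position: [636.9, -60.6, 327.5]
orientation: [3.14, 0.08, -0.002]
wrist_force: [0.1, -0.5, -1.8]
opening: 25.5
gripper_force: 25.0
```

```bash
python3 - <<'E'
from plan import *
plan([(638,-60,172,3,0,8)])
f=viewer.grab_frame("side");cv2.imwrite("pics/s1.png",cv2.resize(f["pixels"],(800,600)))
E
```

```text
# to (638, -60, 172, 3, 0) n=8 step 19mm 0.0deg; ends [638. -60. 172.]
8 x 0.0003, -0.0001, 0.0389, 0, 0.0002, -0.0002
t 4.9 F [ 0.1 -0.5 -1.8]
```

View pics/s1.png

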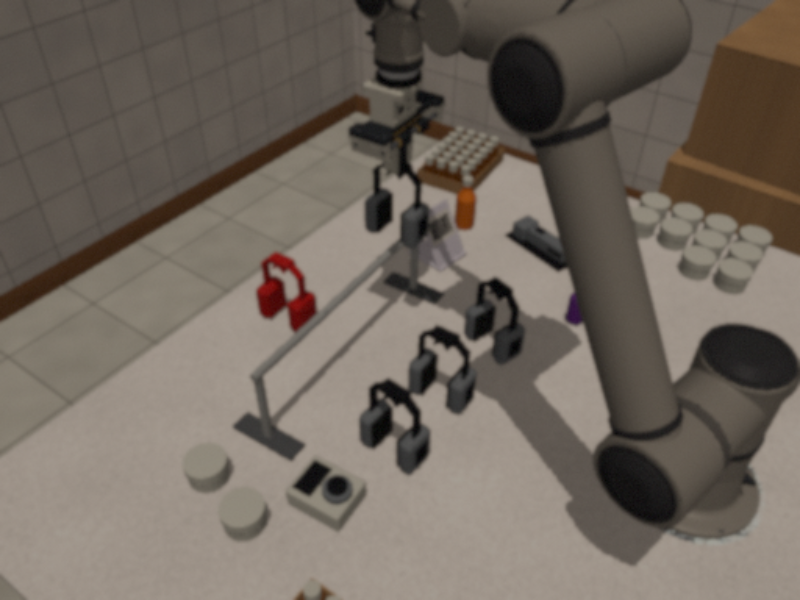

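The defender hangs in the gripper over the rail at about (400,200), with a cup on each side of the bar. Lowering it now.

>>> apply_moves(
  targets=[0,0,0.04,0,0,0,0,0,0.04,0,0,0,0,0,0.04,0,0,0,0,0,0.04,0,0,0,0,0,0.04,0,0,0,0,0,0.04,0,0,0,0,0,0.04,0,0,0,0,0,0.02,0,0,0,0,0,0.01,0,0,0,0,0,0.006,0,0,0,0,0,0,0,0,0,0,0,0,0,0,0],
)

```text
time_s: 6.15
position: [637.9, -60.2, 170.7]
orientation: [3.14, 0.082, 0.002]
wrist_force: [-0.1, 0.2, -1.8]
opening: 25.5
gripper_force: 25.0
```

```bash
python3 - <<'E'
from plan import *
pads();print(ctrl.get_state()["wrist_force"])
E
```

```text
top pad (array([624.1,  88.8]), array([  3.1, 109.5]), 92.9) 36 z [161.5 165.2]
top pad (array([616.6, -63.2]), array([11.2, 21.2]), 86.8) 30 z [182.  188.1]
top pad (array([615.2, 254.8]), array([  4.1, 185.4]), 92.9) 71 z [160.8 165.6]
top pad (array([438. , 234.6]), array([27.1, 44.5]), 179.4) 95 z [153.7 160. ]
top pad (array([431.2,  85.7]), array([24.9, 65.3]), 0.6) 152 z [154.3 159.4]
side pad (array([621.7, -39.1]), array([ 61.5, 180.6]), 83.3) 283 z [165.4 187.8]
side pad (array([418.7, -75.7]), array([27. , 54.3]), 164.5) 130 z [153.6 158.9]
side pad (array([429.1,  88.5]), array([21.3, 62.5]), 0.3) 166 z [154.1 158.1]
side pad (array([425.6, 237.6]), array([25.8, 63. ]), 2.9) 210 z [154.1 157.9]
[ 0.00417924  0.61155755 -2.19448517]
```

>>> apply_moves(
  targets=[0,0,0.004,0,0,0,0,0,0.002,0,0,0,0,0,0,0,0,0,0,0,0,0,0,0],
)

```text
time_s: 6.65
position: [637.7, -60.1, 167.9]
orientation: [3.14, 0.082, 0.002]
wrist_force: [-2.6, -0.3, 6.1]
opening: 26.0
gripper_force: 25.0
```

>>> apply_moves(
  targets=[0,0,0,0,0,0,0,0,0,0,0,0,0,0,0,0,0,0,0,0,0,0,0,0,0,0,0,0,0,0,0,0,-0.03,0,0,0,0,0,-0.06,0,0,0,0,0,-0.06,0,0,0,0,0,0,0,0,0,0,0,0,0,0,0],
  claw=0.55,
)

```text
time_s: 7.65
position: [637.7, -60.1, 242.3]
orientation: [3.14, 0.082, 0.002]
wrist_force: [0.5, 0.6, -0.1]
opening: 50.4
gripper_force: 0.0
```

```bash
python3 - <<'E'
from plan import *
plan([(420,-80,246,-16.5,0,7),(420,-80,142,-16.5,0,4)])
E
```

```text
# to (420, -80, 246, -16.5, 0) n=7 step 31mm 2.8deg; ends [420. -80. 246.]
-0.0624, 0.0024, -0.0011, 0, -0.0003, 0.0619,
-0.0622, 0.0055, -0.0011, 0, -0.0003, 0.0619,
-0.0619, 0.0085, -0.0011, 0, -0.0003, 0.0619,
-0.0614, 0.0115, -0.0011, 0, -0.0003, 0.0619,
-0.0607, 0.0144, -0.0011, 0, -0.0003, 0.0619,
-0.06, 0.0174, -0.0011, 0, -0.0003, 0.0619,
-0.0591, 0.0203, -0.0011, 0, -0.0003, 0.0619,
# to (420, -80, 142, -16.5, 0) n=4 step 26mm 0.0deg; ends [420. -80. 142.]
4 x 0, -0, 0.052, 0.0001, 0, -0.0001
t 7.65 F [ 0.5  0.6 -0.1]
```

>>> apply_moves(
  targets=[-0.0625,0.0025,-0.001,0,0,0.062,-0.062,0.0055,-0.001,0,0,0.062,-0.062,0.0085,-0.001,0,0,0.062,-0.0615,0.0115,-0.001,0,0,0.062,-0.061,0.0145,-0.001,0,0,0.062,-0.06,0.0175,-0.001,0,0,0.062,-0.059,0.02,-0.001,0,0,0.062,0,0,0,0,0,0,0,0,0,0,0,0],
  claw=0.85,
)

```text
time_s: 8.55
position: [419.4, -79.9, 244.8]
orientation: [-3.109, 0.452, 0.001]
wrist_force: [0.3, 0.5, 0.1]
opening: 77.9
gripper_force: 0.0
```

```bash
python3 - <<'E'
from plan import *
pads()
plan([(420,-80.3,142,-16.5,0,4)])
E
```

```text
top pad (array([606.5, 111.9]), array([ 94.2, 460.7]), 100.4) 388 z [164.9 185.1]
top pad (array([427.2, 234.4]), array([26.3, 65.1]), 174.4) 164 z [154.4 160.3]
top pad (array([432.7,  85.6]), array([24.9, 62.3]), 1.1) 153 z [154.2 159.4]
top pad (array([396.3, -74.1]), array([16.1, 23.4]), 75.1) 32 z [152.  158.7]
side pad (array([626.7, -67.7]), array([82.3, 87.8]), 58.9) 216 z [171.9 183.7]
side pad (array([417.3, -79.8]), array([27. , 64.4]), 164.5) 150 z [153.8 158.5]
side pad (array([429.9,  86.9]), array([24.9, 63.3]), 0.2) 168 z [154.1 157.6]
side pad (array([425.1, 237.5]), array([24.7, 67.4]), 1.2) 214 z [153.9 158.1]
# to (420, -80.3, 142, -16.5, 0) n=4 step 26mm 0.0deg; ends [420.  -80.3 142. ]
4 x -0.0001, 0.0002, 0.0514, -0, 0.0001, -0.0001
t 8.65 F [0.3 0.2 0.6]
```

Rotation and position match, so I descend, grip and lift.

>>> apply_moves(
  targets=[0.001,0,0.0515,0,0,0,0,0,0.0515,0,0,0,0,0,0.0515,0,0,0,0,0,0.0515,0,0,0,0,0,0,0,0,0,0,0,0,0,0,0],
)

```text
time_s: 9.25
position: [420.7, -80.0, 142.2]
orientation: [-3.109, 0.451, 0.001]
wrist_force: [0.5, -1.1, 0.3]
opening: 78.2
gripper_force: 0.0
```

>>> apply_moves(
  targets=[0,0,0,0,0,0,0,0,0,0,0,0,0,0,0,0,0,0,0,0,0,0,0,0,0,0,0,0,0,0,0,0,0,0,0,0,0,0,0,0,0,0,0,0,0,0,0,0,0,0,0,0,0,0,0,0,0,0,0,0],
  claw=0,
)

```text
time_s: 10.25
position: [420.1, -80.1, 142.3]
orientation: [3.109, -0.452, 0.0]
wrist_force: [-0.9, -0.5, 1.2]
opening: 25.8
gripper_force: 25.0
```

```bash
python3 - <<'E'
from plan import *
plan([(420,-80,328,-16.5,0,6),(632,50,328,3,0,7)])
E
```

```text
# to (420, -80, 328, -16.5, 0) n=6 step 31mm 0.0deg; ends [420. -80. 328.]
6 x -0.0001, -0, -0.0619, 0, -0, -0.0002
# to (632, 50, 328, 3, 0) n=7 step 36mm 2.8deg; ends [632.  50. 328.]
0.0475, -0.0528, -0, 0, -0, -0.0619,
0.0501, -0.0504, -0, 0, -0, -0.0619,
0.0524, -0.048, -0, 0, -0, -0.0619,
0.0547, -0.0453, -0, 0, -0, -0.0619,
0.0569, -0.0426, -0, 0, -0, -0.0619,
0.0588, -0.0399, -0, 0, -0, -0.0619,
0.0607, -0.0369, -0.0001, 0, -0, -0.0619,
t 10.25 F [-0.9 -0.5  1.2]
```

>>> apply_moves(
  targets=[0,0,-0.03,0,0,0,0,0,-0.062,0,0,0,0,0,-0.062,0,0,0,0,0,-0.062,0,0,0,0,0,-0.062,0,0,0,0,0,-0.062,0,0,0,0,0,-0.032,0,0,0,0.0475,-0.053,0,0,0,-0.062,0.05,-0.0505,0,0,0,-0.062,0.0525,-0.048,0,0,0,-0.062,0.0545,-0.0455,0,0,0,-0.062,0.057,-0.0425,0,0,0,-0.062,0.059,-0.04,0,0,0,-0.062,0.0605,-0.037,0,0,0,-0.062,0,0,0,0,0,0,0,0,0,0,0,0,0,0,0,0,0,0],
)

```text
time_s: 11.95
position: [631.6, 49.8, 328.0]
orientation: [3.14, 0.081, -0.002]
wrist_force: [-0.6, 0.3, -2.3]
opening: 25.8
gripper_force: 25.0
```

>>> apply_moves(
  targets=[0,0,0.04,0,0,0,0,0,0.04,0,0,0,0,0,0.04,0,0,0,0,0,0.04,0,0,0,0,0,0.04,0,0,0,0,0,0.04,0,0,0,0,0,0.04,0,0,0,0,0,0.02,0,0,0,0,0,0.01,0,0,0,0,0,0.006,0,0,0,0,0,0.004,0,0,0,0,0,0,0,0,0,0,0,0,0,0,0],
)

```text
time_s: 13.25
position: [632.5, 50.0, 169.2]
orientation: [3.14, 0.082, 0.002]
wrist_force: [-2.3, -1.4, 1.9]
opening: 25.6
gripper_force: 25.0
```

>>> apply_moves(
  targets=[0,0,0.002,0,0,0,0,0,0,0,0,0],
)

```text
time_s: 13.45
position: [632.6, 50.0, 169.1]
orientation: [3.14, 0.082, 0.003]
wrist_force: [-3.9, -0.7, 7.7]
opening: 25.9
gripper_force: 25.0
```

>>> apply_moves(
  targets=[0,0,0,0,0,0,0,0,0,0,0,0,0,0,0,0,0,0,0,0,0,0,0,0,0,0,0,0,0,0,0,0,-0.03,0,0,0,0,0,-0.06,0,0,0,0,0,-0.06,0,0,0,0,0,0,0,0,0,0,0,0,0,0,0],
  claw=0.55,
)

```text
time_s: 14.45
position: [632.4, 50.1, 242.7]
orientation: [3.14, 0.082, 0.002]
wrist_force: [-0.9, 0.4, -0.5]
opening: 50.5
gripper_force: 0.0
```

```bash
python3 - <<'E'
from plan import *
plan([(432.5,86,246,1,0,7)])
E
```

```text
# to (432.5, 86, 246, 1, 0) n=7 step 29mm 0.3deg; ends [432.5  86.  246. ]
-0.0565, -0.0132, -0.001, 0, -0.0002, 0.0063,
-0.0566, -0.0129, -0.001, 0, -0.0002, 0.0063,
-0.0566, -0.0127, -0.001, 0, -0.0002, 0.0063,
-0.0567, -0.0124, -0.001, 0, -0.0002, 0.0063,
-0.0567, -0.0121, -0.001, 0, -0.0002, 0.0063,
-0.0568, -0.0118, -0.001, 0, -0.0002, 0.0063,
-0.0569, -0.0115, -0.0009, 0, -0.0002, 0.0063,
t 14.45 F [-0.9  0.4 -0.5]
```

>>> apply_moves(
  targets=[-0.0565,-0.013,-0.001,0,0,0.006,-0.0565,-0.013,-0.001,0,0,0.006,-0.0565,-0.0125,-0.001,0,0,0.006,-0.0565,-0.0125,-0.001,0,0,0.006,-0.0565,-0.012,-0.001,0,0,0.006,-0.057,-0.012,-0.001,0,0,0.006,-0.057,-0.0115,-0.001,0,0,0.006,0,0,0,0,0,0,0,0,0,0,0,0],
  claw=0.85,
)

```text
time_s: 15.35
position: [432.2, 85.9, 245.3]
orientation: [3.141, 0.031, -0.001]
wrist_force: [0.4, 0.1, -0.7]
opening: 77.8
gripper_force: 0.0
```

```bash
python3 - <<'E'
from plan import *
pads()
plan([(432,85.7,142,1,0,4)])
E
```

```text
top pad (array([631.9, -54.4]), array([81.2, 97.9]), 132.7) 249 z [175.3 185.7]
top pad (array([601.9, 178.9]), array([ 93.9, 325. ]), 103.1) 349 z [166.5 184.6]
top pad (array([425.9, 234.7]), array([26.1, 68.1]), 176.3) 169 z [154.1 159.8]
top pad (array([406. ,  83.9]), array([14.8, 21.3]), 88.5) 29 z [153.5 159.5]
side pad (array([633.3, -69.7]), array([69.4, 86.5]), 55.2) 197 z [174. 184.]
side pad (array([638.5,  40.5]), array([85.3, 85.4]), 34.3) 262 z [170.8 183.6]
side pad (array([621.3, 118.6]), array([ 4.1, 73.4]), 93.5) 33 z [158.4 162.6]
side pad (array([430.9,  87. ]), array([27.6, 60.3]), 2.8) 188 z [154.2 157.9]
side pad (array([425.3, 236.3]), array([24.1, 62.7]), 178.3) 210 z [154.2 157.7]
# to (432, 85.7, 142, 1, 0) n=4 step 26mm 0.0deg; ends [432.   85.7 142. ]
4 x -0.0005, -0, 0.0516, 0.0001, 0.0001, 0.0005
t 15.45 F [-0.1 -0.7 -0.1]
```

>>> apply_moves(
  targets=[0,0,0.0515,0,0,0,0,0,0.0515,0,0,0,0,0,0.0515,0,0,0,0,0,0.0515,0,0,0,0,0,0,0,0,0,0,0,0,0,0,0],
)

```text
time_s: 16.05
position: [433.0, 85.6, 142.7]
orientation: [3.141, 0.029, -0.002]
wrist_force: [-0.1, 0.6, 0.4]
opening: 77.9
gripper_force: 0.0
```

>>> apply_moves(
  targets=[0,0,0,0,0,0,0,0,0,0,0,0,0,0,0,0,0,0,0,0,0,0,0,0,0,0,0,0,0,0,0,0,0,0,0,0,0,0,0,0,0,0,0,0,0,0,0,0,0,0,0,0,0,0,0,0,0,0,0,0],
  claw=0,
)

```text
time_s: 17.05
position: [432.4, 85.8, 142.8]
orientation: [3.141, 0.03, 0.0]
wrist_force: [-0.2, -0.2, 0.6]
opening: 25.8
gripper_force: 24.8
```

```bash
python3 - <<'E'
from plan import *
plan([(432,85.7,328,1,0,6),(626.5,160,328,3,0,6)])
E
```

```text
# to (432, 85.7, 328, 1, 0) n=6 step 31mm 0.0deg; ends [432.   85.7 328. ]
6 x -0.0001, 0, -0.0617, 0, -0, 0.0004
# to (626.5, 160, 328, 3, 0) n=6 step 35mm 0.3deg; ends [626.5 160.  328. ]
0.0653, -0.0236, 0, 0, 0, -0.0074,
0.0654, -0.0233, 0, 0, 0, -0.0074,
0.0655, -0.0229, 0, 0, 0, -0.0074,
0.0656, -0.0225, 0, 0, 0, -0.0074,
0.0658, -0.0221, 0, 0, 0, -0.0074,
0.0659, -0.0218, 0, 0, 0, -0.0074,
t 17.05 F [-0.2 -0.2  0.6]
```

>>> apply_moves(
  targets=[0,0,-0.03,0,0,0,0,0,-0.062,0,0,0,0,0,-0.062,0,0,0,0,0,-0.062,0,0,0,0,0,-0.062,0,0,0,0,0,-0.062,0,0,0,0,0,-0.032,0,0,0,0.0655,-0.0235,0,0,0,-0.0075,0.0655,-0.0235,0,0,0,-0.0075,0.0655,-0.023,0,0,0,-0.0075,0.0655,-0.0225,0,0,0,-0.0075,0.066,-0.022,0,0,0,-0.0075,0.066,-0.022,0,0,0,-0.0075,0,0,0,0,0,0,0,0,0,0,0,0,0,0,0,0,0,0],
)

```text
time_s: 18.65
position: [626.4, 160.5, 328.7]
orientation: [3.14, 0.085, -0.001]
wrist_force: [-0.1, 0.2, -2.3]
opening: 25.6
gripper_force: 25.0
```

>>> apply_moves(
  targets=[0,0,0.04,0,0,0,0,0,0.04,0,0,0,0,0,0.04,0,0,0,0,0,0.04,0,0,0,0,0,0.04,0,0,0,0,0,0.04,0,0,0,0,0,0.04,0,0,0,0,0,0.02,0,0,0,0,0,0.01,0,0,0,0,0,0.006,0,0,0,0,0,0.004,0,0,0,0,0,0,0,0,0,0,0,0,0,0,0],
)

```text
time_s: 19.95
position: [627.3, 160.7, 169.4]
orientation: [-3.14, -0.085, -0.002]
wrist_force: [0.5, 0.6, -1.2]
opening: 25.7
gripper_force: 25.0
```

>>> apply_moves(
  targets=[0,0,0.002,0,0,0,0,0,0.001,0,0,0,0,0,0,0,0,0],
)

```text
time_s: 20.25
position: [627.5, 160.7, 168.7]
orientation: [-3.14, -0.085, -0.003]
wrist_force: [-2.1, -0.3, 5.2]
opening: 25.8
gripper_force: 25.0
```

>>> apply_moves(
  targets=[0,0,0,0,0,0,0,0,0,0,0,0,0,0,0,0,0,0,0,0,0,0,0,0,0,0,0,0,0,0,0,0,-0.03,0,0,0,0,0,-0.06,0,0,0,0,0,-0.06,0,0,0,0,0,0,0,0,0,0,0,0,0,0,0],
  claw=0.55,
)

```text
time_s: 21.25
position: [627.2, 160.7, 242.7]
orientation: [-3.14, -0.086, -0.002]
wrist_force: [-0.3, -0.5, -0.4]
opening: 50.6
gripper_force: 0.0
```

```bash
python3 - <<'E'
from plan import *
plan([(427,235,246,-3.5,0,7)])
E
```

```text
# to (427, 235, 246, -3.5, 0) n=7 step 31mm 0.9deg; ends [427. 235. 246.]
-0.056, -0.0243, -0.001, -0, -0.0002, 0.021,
-0.0564, -0.0234, -0.001, -0, -0.0002, 0.021,
-0.0567, -0.0224, -0.001, -0, -0.0002, 0.021,
-0.0571, -0.0215, -0.001, -0, -0.0002, 0.021,
-0.0574, -0.0206, -0.001, -0, -0.0002, 0.021,
-0.0578, -0.0196, -0.0009, -0, -0.0002, 0.021,
-0.0581, -0.0187, -0.0009, -0, -0.0002, 0.021,
t 21.25 F [-0.3 -0.5 -0.4]
```

>>> apply_moves(
  targets=[-0.056,-0.0245,-0.001,0,0,0.021,-0.0565,-0.0235,-0.001,0,0,0.021,-0.0565,-0.0225,-0.001,0,0,0.021,-0.057,-0.0215,-0.001,0,0,0.021,-0.0575,-0.0205,-0.001,0,0,0.021,-0.058,-0.0195,-0.001,0,0,0.021,-0.058,-0.0185,-0.001,0,0,0.021,0,0,0,0,0,0,0,0,0,0,0,0],
  claw=0.85,
)

```text
time_s: 22.15
position: [426.4, 235.0, 245.1]
orientation: [3.14, -0.094, -0.001]
wrist_force: [0.7, -0.8, -0.5]
opening: 78.1
gripper_force: 0.0
```

```bash
python3 - <<'E'
from plan import *
pads()
plan([(426.5,235,142,-3.5,0,4)])
E
```

```text
top pad (array([631.9, -54.4]), array([79.9, 98.8]), 131.9) 251 z [176.6 185.5]
top pad (array([642.4,  72.6]), array([ 88.6, 102.7]), 67.3) 253 z [177.  184.8]
top pad (array([638.1, 233.6]), array([ 92.2, 216.1]), 80.2) 305 z [169.6 185.7]
side pad (array([644.2, 133.7]), array([72.5, 96. ]), 105.7) 217 z [178.5 183.4]
side pad (array([615.3, 221.6]), array([ 5.3, 70.1]), 93.4) 37 z [158.7 164.5]
side pad (array([425.8, 235.6]), array([26.5, 62.6]), 177.7) 232 z [153.8 157.9]
# to (426.5, 235, 142, -3.5, 0) n=4 step 26mm 0.0deg; ends [426.5 235.  142. ]
4 x -0.0004, -0.0002, 0.0516, 0.0002, 0.0001, -0
t 22.25 F [-0.1 -0.2  1. ]
```

>>> apply_moves(
  targets=[0,0,0.0515,0,0,0,0,0,0.0515,0,0,0,0,0,0.0515,0,0,0,0,0,0.0515,0,0,0,0,0,0,0,0,0,0,0,0,0,0,0],
)

```text
time_s: 22.85
position: [427.5, 234.6, 142.7]
orientation: [3.14, -0.097, -0.001]
wrist_force: [-0.2, 0.7, -0.2]
opening: 78.2
gripper_force: 0.0
```

>>> apply_moves(
  targets=[0,0,0,0,0,0,0,0,0,0,0,0,0,0,0,0,0,0,0,0,0,0,0,0,0,0,0,0,0,0,0,0,0,0,0,0,0,0,0,0,0,0,0,0,0,0,0,0,0,0,0,0,0,0,0,0,0,0,0,0],
  claw=0,
)

```text
time_s: 23.85
position: [426.8, 235.0, 142.7]
orientation: [3.14, -0.096, -0.0]
wrist_force: [-0.7, 0.7, 0.0]
opening: 25.4
gripper_force: 25.0
```

```bash
python3 - <<'E'
from plan import *
plan([(426.5,235,328,-3.5,0,6),(621,269,328,3,0,6)])
E
```

```text
# to (426.5, 235, 328, -3.5, 0) n=6 step 31mm 0.0deg; ends [426.5 235.  328. ]
6 x -0.0001, 0, -0.0618, 0, 0, 0
# to (621, 269, 328, 3, 0) n=6 step 33mm 1.1deg; ends [621. 269. 328.]
0.064, -0.0153, -0, 0, 0, -0.0241,
0.0643, -0.014, -0, 0, 0, -0.0241,
0.0646, -0.0128, -0, 0, 0, -0.0241,
0.0648, -0.0116, -0, 0, 0, -0.0241,
0.065, -0.0104, -0, 0, 0, -0.0241,
0.0651, -0.0092, -0, 0, 0, -0.0241,
t 23.85 F [-0.7  0.7  0. ]
```

>>> apply_moves(
  targets=[0,0,-0.03,0,0,0,0,0,-0.062,0,0,0,0,0,-0.062,0,0,0,0,0,-0.062,0,0,0,0,0,-0.062,0,0,0,0,0,-0.062,0,0,0,0,0,-0.032,0,0,0,0.064,-0.0155,0,0,0,-0.024,0.0645,-0.014,0,0,0,-0.024,0.0645,-0.013,0,0,0,-0.024,0.065,-0.0115,0,0,0,-0.024,0.065,-0.0105,0,0,0,-0.024,0.065,-0.009,0,0,0,-0.024,0,0,0,0,0,0,0,0,0,0,0,0,0,0,0,0,0,0],
)

```text
time_s: 25.45
position: [620.7, 269.0, 328.6]
orientation: [3.14, 0.082, -0.001]
wrist_force: [-0.1, -0.2, -2.2]
opening: 25.9
gripper_force: 25.0
```

>>> apply_moves(
  targets=[0,0,0.04,0,0,0,0,0,0.04,0,0,0,0,0,0.04,0,0,0,0,0,0.04,0,0,0,0,0,0.04,0,0,0,0,0,0.04,0,0,0,0,0,0.04,0,0,0,0,0,0.02,0,0,0,0,0,0.01,0,0,0,0,0,0.006,0,0,0,0,0,0.004,0,0,0,0,0,0,0,0,0,0,0,0,0,0,0],
)

```text
time_s: 26.75
position: [621.6, 269.2, 169.7]
orientation: [-3.14, -0.082, -0.002]
wrist_force: [-0.9, 0.1, 1.1]
opening: 25.4
gripper_force: 25.0
```

Same slow final press, then release and rise. After that I look again.

>>> apply_moves(
  targets=[0,0,0.002,0,0,0,0,0,0.001,0,0,0,0,0,0,0,0,0],
)

```text
time_s: 27.05
position: [621.8, 269.2, 169.6]
orientation: [-3.14, -0.082, -0.004]
wrist_force: [-3.6, -1.8, 8.5]
opening: 25.5
gripper_force: 25.0
```

>>> apply_moves(
  targets=[0,0,0,0,0,0,0,0,0,0,0,0,0,0,0,0,0,0,0,0,0,0,0,0,0,0,0,0,0,0,0,0,-0.03,0,0,0,0,0,-0.06,0,0,0,0,0,-0.06,0,0,0,0,0,-0.04,0,0,0,0,0,0,0,0,0],
  claw=0.55,
)

```text
time_s: 28.05
position: [622.7, 269.4, 265.8]
orientation: [-3.139, -0.082, -0.01]
wrist_force: [-0.4, 0.4, 0.5]
opening: 50.6
gripper_force: 0.0
```

```bash
python3 - <<'E'
from plan import *
plan([(430,180,262,3,0,6),(440,-200,262,-6,0,11)])
E
```

```text
# to (430, 180, 262, 3, 0) n=6 step 35mm 0.1deg; ends [430. 180. 262.]
-0.0657, 0.0264, 0.0008, -0.0003, -0.0014, -0.0001,
-0.0657, 0.0264, 0.0009, -0.0003, -0.0014, -0.0001,
-0.0657, 0.0264, 0.001, -0.0003, -0.0014, -0.0001,
-0.0657, 0.0264, 0.001, -0.0003, -0.0014, -0.0001,
-0.0657, 0.0265, 0.0011, -0.0003, -0.0014, -0.0001,
-0.0657, 0.0264, 0.0012, -0.0003, -0.0014, -0.0001,
# to (440, -200, 262, -6, 0) n=11 step 35mm 0.8deg; ends [ 440. -200.  262.]
-0.0018, 0.0691, -0, -0, 0, 0.0182,
-0.0008, 0.0691, -0, -0, 0, 0.0182,
0.0002, 0.0691, -0, -0, 0, 0.0182,
0.0011, 0.0691, -0, -0, 0, 0.0182,
0.0021, 0.0691, -0, -0, 0, 0.0182,
0.0031, 0.069, -0, -0, 0, 0.0182,
0.0041, 0.069, -0, -0, 0, 0.0182,
0.0051, 0.0689, -0, -0, 0, 0.0182,
0.0061, 0.0689, -0, -0, 0, 0.0182,
0.0071, 0.0688, -0, -0, 0, 0.0182,
0.0081, 0.0686, -0.0001, -0, 0, 0.0182,
t 28.05 F [-0.4  0.4  0.5]
```

>>> apply_moves(
  targets=[-0.0655,0.0265,0.001,0,-0.0014,0,-0.0655,0.0265,0.001,0,-0.0014,0,-0.0655,0.0265,0.001,0,-0.0014,0,-0.0655,0.0265,0.001,0,-0.0014,0,-0.0655,0.0265,0.001,0,-0.0014,0,-0.0655,0.0265,0.001,0,-0.0014,0,-0.002,0.069,0,0,0,0.018,-0.001,0.069,0,0,0,0.018,0,0.069,0,0,0,0.018,0.001,0.069,0,0,0,0.018,0.002,0.069,0,0,0,0.018,0.003,0.069,0,0,0,0.018,0.004,0.069,0,0,0,0.018,0.005,0.069,0,0,0,0.018,0.006,0.069,0,0,0,0.018,0.007,0.069,0,0,0,0.018,0.008,0.0685,0,0,0,0.018,0,0,0,0,0,0,0,0,0,0,0,0],
  claw=1,
)

```text
time_s: 29.95
position: [438.0, -200.5, 258.4]
orientation: [-3.136, 0.165, 0.014]
wrist_force: [0.0, 0.9, -1.1]
opening: 92.0
gripper_force: 0.0
```

```bash
python3 - <<'E'
from plan import *
for n in("top","side"):
    f=viewer.grab_frame(n);np.savez(n+"1.npz",**f);cv2.imwrite(f"pics/{n}2.png",cv2.resize(f["pixels"],(800,600)))
E
```

View pics/side2.png

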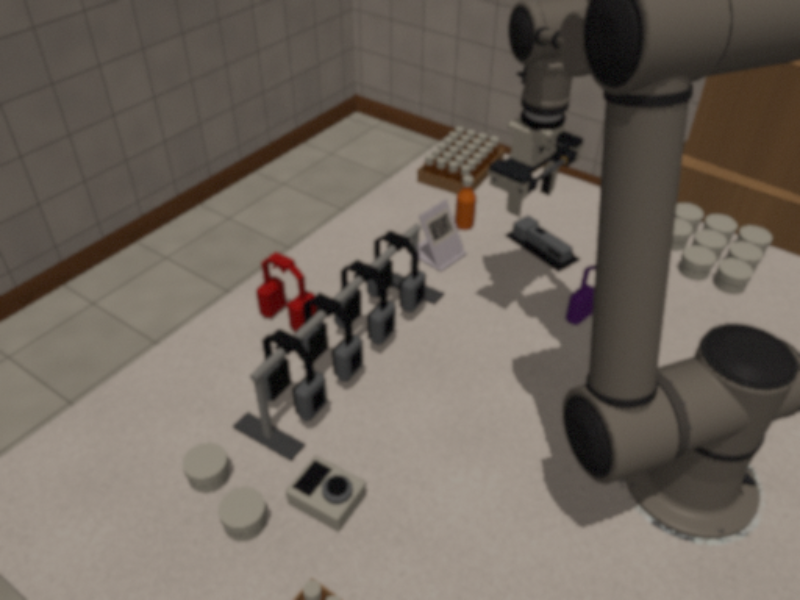

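View pics/top2.png

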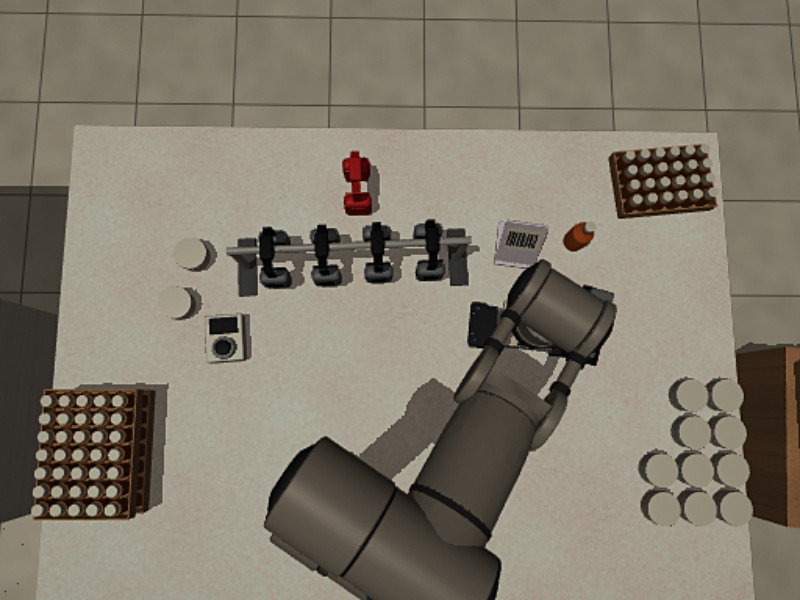

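All four hang upright and clear of one another, at top-view (270,255), (325,255), (377,250) and (431,250). Next I measure the scanner, cradle, barcode and button.

```bash
python3 - <<'E'
from m import *
for n in("top0","side0","side1"):
    f=dict(np.load(n+".npz"));P=cloud(f);ok=f["depth"]>0;X,Y,Z=P[...,0],P[...,1],P[...,2];g=f["pixels"].astype(int)
    m=ok&(X>600)&(X<720)&(Y>-330)&(Y<-195)&(Z>35)&(Z<110)
    Q=P[m]
    for _ in range(4):
        c=Q.mean(0);nn=np.linalg.svd(Q-c)[2][2];nn*=np.sign(nn[0]);Q=Q[abs((Q-c)@nn)<6]
    hz=np.array([-nn[1],nn[0],0]);hz/=np.linalg.norm(hz)
    w=(Q-c)@hz; up=np.cross(nn,hz); band=abs(Q[:,2]-78)<15
    mid=(np.percentile(w[band],1)+np.percentile(w[band],99))/2
    p=c+hz*mid; p=p+up*(78-p[2])/up[2]
    print(n,"panel n",nn.round(3),"yaw",np.degrees(np.arctan2(nn[1],nn[0])).round(1),"tilt",np.degrees(np.arcsin(-nn[2])).round(1),"width",np.ptp(np.percentile(w[band],[1,99])).round(1),"barcode",p.round(1),len(Q))
    dk=Q3=P[m&(g.max(-1)<90)]
    if len(dk)>10: print(" dark bars mean",dk.mean(0).round(1),len(dk))
    for lo,hi in((30,60),(38,60)):
        for c2,S in comps(ok&(X>390)&(X<600)&(Y>-480)&(Y<-370)&(Z>lo)&(Z<hi),P,60): print(" scanner z>",lo,rect(S),len(S),np.percentile(S[:,2],[50,95]).round(1))
    # widths along axis
    a=np.radians(-16);u=np.array([np.cos(a),np.sin(a)]);v=np.array([-u[1],u[0]])
    S=P[ok&(X>390)&(X<600)&(Y>-480)&(Y<-370)&(Z>28)&(Z<60)]
    t=S[:,:2]@u
    for k in np.arange(t.min(),t.max(),15):
        q=(S[:,:2]@v)[(t>=k)&(t<k+15)]; print("  ",round(k,0),np.percentile(q,[3,97]).round(1), end="")
    print()
    for c2,S in comps(ok&(X>390)&(X<520)&(Y>320)&(Y<430)&(Z>45)&(Z<75),P,8): print(" button",rect(S),len(S),np.percentile(S[:,2],[5,50,95]).round(1))
E
```

```text
top0 panel n [ 0.872 -0.112 -0.476] yaw -7.3 tilt 28.5 width 88.2 barcode [ 664.9 -261.5   78. ] 465
 dark bars mean [ 665.  -259.2   78.2] 141
 scanner z> 30 (array([ 489.9, -423.6]), array([ 51.6, 151.8]), 165.1) 521 [42.6 47.7]
 scanner z> 38 (array([ 489.3, -423.4]), array([ 51.6, 148.8]), 165.1) 449 [43.1 47.9]
   512.0 [-285.8 -254.5]   527.0 [-286.3 -253.9]   542.0 [-285.5 -254. ]   557.0 [-286.4 -253.7]   572.0 [-286.8 -255.1]   587.0 [-285.8 -254. ]   602.0 [-286.3 -254.5]   617.0 [-292.9 -247.3]   632.0 [-294.6 -246. ]   647.0 [-295.  -245.6]   662.0 [-268.2 -268.2]
 button (array([431.1, 374.7]), array([47.9, 51.3]), 147.8) 174 [48.  55.8 65.7]
side0 panel n [ 0.867 -0.117 -0.484] yaw -7.7 tilt 28.9 width 91.4 barcode [ 663.8 -262.9   78. ] 482
 dark bars mean [ 663.7 -258.8   78.5] 144
 scanner z> 30 (array([ 489.6, -416.6]), array([ 58.3, 153.8]), 158.2) 370 [42.1 46.9]
 scanner z> 38 (array([ 487.6, -425.2]), array([ 55.4, 153. ]), 166.3) 287 [43.1 47. ]
   509.0 [-287. -254.]   524.0 [-283.8 -251.4]   539.0 [-284.6 -250.9]   554.0 [-280.8 -253.8]   569.0 [-285.7 -253.4
[... 188 characters left out ...]
4, 47.5]), 147.4) 291 [48.9 54.6 64.3]
side1 panel n [ 0.874 -0.113 -0.472] yaw -7.4 tilt 28.1 width 90.2 barcode [ 664.  -260.9   78. ] 475
 dark bars mean [ 663.8 -257.9   78.6] 134
 scanner z> 30 (array([ 487.3, -423.1]), array([ 53.7, 152.9]), 167.4) 367 [42.2 47.1]
 scanner z> 38 (array([ 489. , -417.3]), array([ 52. , 149.7]), 160.2) 289 [43.4 47.3]
   508.0 [-285.1 -253.3]   523.0 [-284.8 -252.8]   538.0 [-282.2 -251.4]   553.0 [-287.  -252.3]   568.0 [-283. -252.]   583.0 [-285.3 -253. ]   598.0 [-283.8 -253.8]   613.0 [-293.6 -248.2]   628.0 [-292.7 -243.4]   643.0 [-292.5 -246.3]   658.0 [-283.4 -247.7]
 button (array([432.6, 375.4]), array([46.6, 47.1]), 82.5) 296 [47.  54.2 64.2]
```

```bash
python3 - <<'E'
from h import *
a=np.load("top0.npz")["pixels"][175:240,350:400];b=np.load("side0.npz")["pixels"][125:180,310:380]
c=np.load("top0.npz")["pixels"][195:240,120:170]
cv2.imwrite("pics/crop.png",np.hstack([cv2.resize(x,(0,0),fx=400/x.shape[0],fy=400/x.shape[0])[:, :260] for x in(a,c)]))
E
```

```text
(no output)
```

View pics/crop.png

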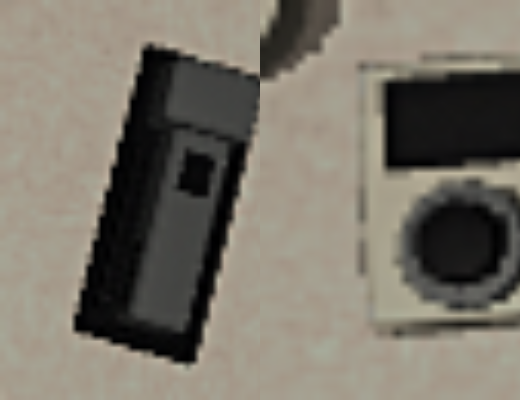

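The crop shows the scanner with its head at the far end, and the button ring centred near (460,243) in the right half.

```bash
python3 - <<'E'
from plan import *
plan([(489,-421.5,150,-15.7,0,7),(489,-421.5,22,-15.7,0,5)])
T=Rt(-7.4,28.5); print("scan TCP",(np.array([664.3,-260.5,78])-T.apply([175,0,-4])).round(1))
E
```

```text
# to (489, -421.5, 150, -15.7, 0) n=7 step 36mm 1.4deg; ends [ 489.  -421.5  150. ]
0.0211, 0.0616, 0.031, 0.0001, 0.0014, 0.0311,
0.0226, 0.0611, 0.031, 0.0001, 0.0014, 0.0311,
0.0241, 0.0605, 0.0311, 0.0001, 0.0014, 0.0311,
0.0255, 0.0599, 0.0311, 0.0001, 0.0014, 0.0311,
0.0269, 0.0593, 0.0311, 0.0001, 0.0014, 0.0311,
0.0284, 0.0587, 0.0311, 0.0001, 0.0014, 0.0311,
0.0297, 0.0579, 0.0312, 0.0001, 0.0014, 0.0311,
# to (489, -421.5, 22, -15.7, 0) n=5 step 26mm 0.0deg; ends [ 489.  -421.5   22. ]
5 x 0, -0, 0.0512, 0, 0, 0.0001
t 30.05 F [ 0.6  0.9 -0.7]
scan TCP [ 509.9 -240.4  158. ]
```

>>> apply_moves(
  targets=[0.021,0.0615,0.031,0,0.0014,0.031,0.0225,0.061,0.031,0,0.0014,0.031,0.024,0.0605,0.031,0,0.0014,0.031,0.0255,0.06,0.031,0,0.0014,0.031,0.027,0.0595,0.031,0,0.0014,0.031,0.0285,0.0585,0.031,0,0.0014,0.031,0.0295,0.058,0.031,0,0.0014,0.031,0,0,0,0,0,0,0,0,0,0,0,0,0,0,0,0,0,0],
  claw=1,
)

```text
time_s: 31.05
position: [489.8, -421.1, 152.2]
orientation: [3.111, -0.426, 0.003]
wrist_force: [1.1, 0.6, -1.0]
opening: 91.7
gripper_force: 0.0
```

```bash
python3 - <<'E'
from plan import *
plan([(489,-421.5,22,-15.7,0,6)])
E
```

```text
# to (489, -421.5, 22, -15.7, 0) n=6 step 22mm 0.0deg; ends [ 489.  -421.5   22. ]
6 x -0.0003, 0.0001, 0.0434, 0.0003, -0.0004, 0.0004
t 31.05 F [ 1.1  0.6 -1. ]
```

>>> apply_moves(
  targets=[0,0,0.045,0,0,0,0,0,0.045,0,0,0,0,0,0.045,0,0,0,0,0,0.045,0,0,0,0,0,0.045,0,0,0,0,0,0.033,0,0,0,0,0,0,0,0,0,0,0,0,0,0,0],
)

```text
time_s: 31.85
position: [490.1, -422.4, 23.8]
orientation: [3.11, -0.427, 0.004]
wrist_force: [-0.0, -0.6, -0.2]
opening: 92.1
gripper_force: 0.0
```

>>> apply_moves(
  targets=[0,0,0,0,0,0,0,0,0,0,0,0,0,0,0,0,0,0,0,0,0,0,0,0,0,0,0,0,0,0,0,0,0,0,0,0,0,0,0,0,0,0,0,0,0,0,0,0,0,0,0,0,0,0,0,0,0,0,0,0,0,0,0,0,0,0],
  claw=0,
  squeeze=40,
)

```text
time_s: 32.95
position: [489.4, -422.9, 22.3]
orientation: [3.111, -0.429, 0.002]
wrist_force: [0.1, -0.0, -0.2]
opening: 33.7
gripper_force: 40.0
```

```bash
python3 - <<'E'
from plan import *
print(repr(ctrl.get_state()["position"]),repr(ctrl.get_state()["orientation"]))
plan([(489,-421.5,160,-15.7,0,4),(440,-300,200,-7.4,10,5),(509.9,-240.4,158,-7.4,28.5,5)])
E
```

```text
array([ 489.35067981, -422.89643035,   22.34063095]) array([ 3.11059174e+00, -4.28704713e-01,  1.77882886e-03])
# to (489, -421.5, 160, -15.7, 0) n=4 step 34mm 0.0deg; ends [ 489.  -421.5  160. ]
4 x -0.0003, -0.0005, -0.0688, 0.0005, -0.0004, 0
# to (440, -300, 200, -7.4, 10) n=5 step 27mm 2.6deg; ends [ 440. -300.  200.]
-0.032, -0.0415, -0.016, -0.0033, -0.0444, -0.0368,
-0.0313, -0.0424, -0.015, -0.0033, -0.0444, -0.0368,
-0.0306, -0.0432, -0.014, -0.0033, -0.0444, -0.0368,
-0.0299, -0.044, -0.0131, -0.0033, -0.0444, -0.0368,
-0.029, -0.0449, -0.0122, -0.0033, -0.0444, -0.0368,
# to (509.9, -240.4, 158, -7.4, 28.5) n=5 step 20mm 3.7deg; ends [ 509.9 -240.4  158. ]
0.0272, -0.0272, 0.0123, 0.0001, -0.0822, 0,
0.0279, -0.0272, 0.0105, 0.0001, -0.0822, 0,
0.0286, -0.0273, 0.0086, 0.0001, -0.0822, 0,
0.0291, -0.0272, 0.0068, 0.0001, -0.0822, 0,
0.0294, -0.0273, 0.0049, 0.0001, -0.0822, 0,
t 32.95 F [ 0.1 -0.  -0.2]
```

>>> apply_moves(
  targets=[0,0,-0.02,0,0,0,0,0,-0.06,0,0,0,0,0,-0.0685,0,0,0,0,0,-0.0685,0,0,0,0,0,-0.0585,0,0,0,-0.032,-0.0415,-0.016,-0.0033,-0.0444,-0.0368,-0.0315,-0.0425,-0.015,-0.0033,-0.0444,-0.0368,-0.0305,-0.043,-0.014,-0.0033,-0.0444,-0.0368,-0.03,-0.044,-0.013,-0.0033,-0.0444,-0.0368,-0.029,-0.045,-0.012,-0.0033,-0.0444,-0.0368,0.027,-0.027,0.012,0,-0.082,0,0.028,-0.027,0.0105,0,-0.082,0,0.0285,-0.0275,0.0085,0,-0.082,0,0.029,-0.027,0.007,0,-0.082,0,0.0295,-0.0275,0.005,0,-0.082,0,0,0,0,0,0,0,0,0,0,0,0,0],
)

```text
time_s: 34.65
position: [510.0, -241.5, 157.3]
orientation: [-3.011, 0.194, 0.762]
wrist_force: [0.6, -0.6, -1.5]
opening: 33.5
gripper_force: 40.0
```

```bash
python3 - <<'E'
from plan import *
plan([(509.9,-240.4,158,-7.4,28.5,1)])
f=viewer.grab_frame("side");cv2.imwrite("pics/scan.png",cv2.resize(f["pixels"][70:270,200:440],(800,600)))
E
```

```text
# to (509.9, -240.4, 158, -7.4, 28.5) n=1 step 1mm 0.2deg; ends [ 509.9 -240.4  158. ]
1 x -0.0011, -0.0022, -0.0009, 0.0029, -0.0022, 0.0001
t 34.65 F [ 0.6 -0.6 -1.5]
```

View pics/scan.png

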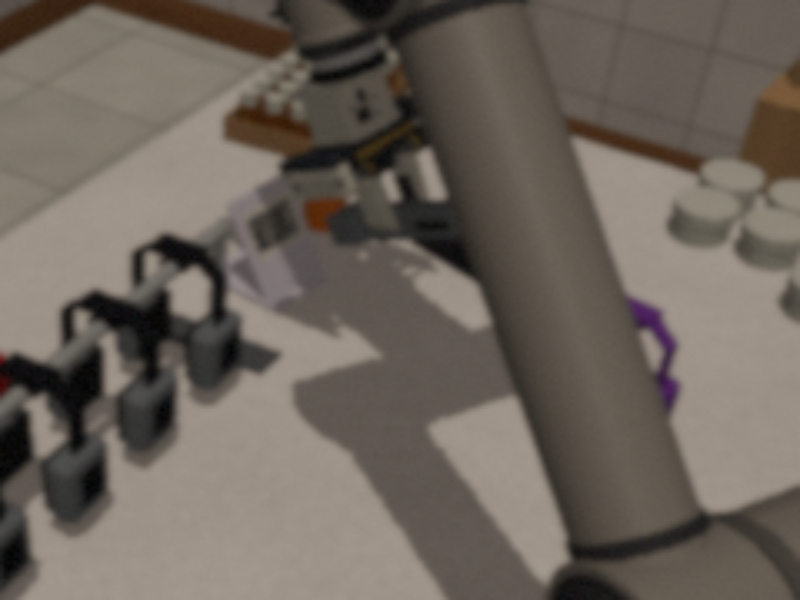

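The scanner's head is at about (370,222) in the crop, facing the barcode at (272,228), so it is in place. I hold it there and check the aim by depth.

>>> apply_moves(
  targets=[-0.001,-0.002,-0.001,0,0,0,0,0,0,0,0,0,0,0,0,0,0,0,0,0,0,0,0,0,0,0,0,0,0,0,0,0,0,0,0,0,0,0,0,0,0,0,0,0,0,0,0,0,0,0,0,0,0,0,0,0,0,0,0,0,0,0,0,0,0,0,0,0,0,0,0,0,0,0,0,0,0,0,0,0,0,0,0,0,0,0,0,0,0,0,0,0,0,0,0,0],
)

```text
time_s: 36.3
position: [509.8, -240.6, 158.4]
orientation: [-3.011, 0.195, 0.762]
wrist_force: [0.1, 0.3, -1.4]
opening: 33.5
gripper_force: 40.0
```

```bash
python3 - <<'E'
from plan import *
s=ctrl.get_state();p=s["position"];r=R.from_rotvec(s["orientation"])
print(p.round(1),"bar in tool",r.inv().apply(np.array([664.3,-260.5,78])-p).round(1))
for n in("side","top"):
    f=viewer.grab_frame(n);P=cloud(f);Q=P[f["depth"]>0];L=r.inv().apply(Q-p)
    H=L[(L[:,0]>25)&(L[:,0]<95)&(abs(L[:,1])<40)&(L[:,2]>-45)&(L[:,2]<35)]
    if len(H): print(n,len(H),np.percentile(H,[3,50,97],axis=0).round(1))
# expected head: x 37..75, y +-26, z -22..14
E
```

```text
[ 509.8 -240.6  158.4] bar in tool [175.3  -0.3  -3.3]
side 150 [[ 28.1 -27.1 -22.9]
 [ 47.7 -20.8  -9. ]
 [ 71.6   4.   10.5]]
```

The head lies where the grasp predicts (x up to 75, z −22 to 14 in the tool frame), with the barcode within 1 mm of the aim line. It held for more than 1 s, so I return the scanner.

```bash
python3 - <<'E'
from plan import *
plan([(445,-310,200,-10,5,6),(489.3,-422.9,110,-15.75,0,5)])
E
```

```text
# to (445, -310, 200, -10, 5) n=6 step 17mm 3.9deg; ends [ 445. -310.  200.]
-0.0228, 0.0257, -0.0034, 0.0032, 0.0866, 0.0092,
-0.0223, 0.0259, -0.005, 0.0032, 0.0866, 0.0092,
-0.0218, 0.026, -0.0065, 0.0032, 0.0866, 0.0092,
-0.0211, 0.0262, -0.008, 0.0032, 0.0866, 0.0092,
-0.0203, 0.0263, -0.0095, 0.0032, 0.0866, 0.0092,
-0.0193, 0.0265, -0.0109, 0.0032, 0.0866, 0.0092,
# to (489.3, -422.9, 110, -15.75, 0) n=5 step 30mm 1.5deg; ends [ 489.3 -422.9  110. ]
0.0283, 0.0414, 0.0337, 0.0011, 0.0222, 0.0256,
0.0286, 0.0408, 0.0341, 0.0011, 0.0222, 0.0256,
0.0288, 0.0403, 0.0346, 0.0011, 0.0222, 0.0256,
0.029, 0.0398, 0.035, 0.0011, 0.0222, 0.0256,
0.0291, 0.0392, 0.0355, 0.0011, 0.0222, 0.0256,
t 36.4 F [ 0.2 -0.8 -2.4]
```

>>> apply_moves(
  targets=[-0.023,0.0255,-0.0035,0.0032,0.0866,0.0092,-0.0225,0.026,-0.005,0.0032,0.0866,0.0092,-0.022,0.026,-0.0065,0.0032,0.0866,0.0092,-0.021,0.026,-0.008,0.0032,0.0866,0.0092,-0.0205,0.0265,-0.0095,0.0032,0.0866,0.0092,-0.0195,0.0265,-0.011,0.0032,0.0866,0.0092,0.0285,0.0415,0.0335,0.001,0.0222,0.0256,0.0285,0.041,0.034,0.001,0.0222,0.0256,0.029,0.0405,0.0345,0.001,0.0222,0.0256,0.029,0.04,0.035,0.001,0.0222,0.0256,0.029,0.039,0.0355,0.001,0.0222,0.0256,0,0,0,0,0,0,0,0,0,0,0,0,0,0,0,0,0,0],
)

```text
time_s: 37.8
position: [489.0, -422.6, 111.2]
orientation: [3.111, -0.43, 0.0]
wrist_force: [0.7, 0.5, -1.6]
opening: 33.5
gripper_force: 40.0
```

```bash
python3 - <<'E'
from plan import *
plan([(489.35,-422.9,40,-15.73,0,4)])
E
```

```text
# to (489.35, -422.9, 40, -15.73, 0) n=4 step 18mm 0.0deg; ends [ 489.3 -422.9   40. ]
4 x 0.0002, 0.0001, 0.0356, 0.0002, -0.0001, 0
t 37.8 F [ 0.7  0.5 -1.6]
```

>>> apply_moves(
  targets=[0.0005,0.0005,0.0356,0,0,0,0,0,0.0356,0,0,0,0,0,0.0356,0,0,0,0,0,0.0356,0,0,0,0,0,0.016,0,0,0,0,0,0.01,0,0,0,0,0,0.006,0,0,0,0,0,0.003,0,0,0,0,0,0,0,0,0,0,0,0,0,0,0],
)

```text
time_s: 38.8
position: [489.4, -423.7, 22.3]
orientation: [3.111, -0.431, 0.001]
wrist_force: [0.5, -0.3, -0.4]
opening: 33.8
gripper_force: 40.0
```

>>> apply_moves(
  targets=[0,0,0,0,0,0,0,0,0,0,0,0,0,0,0,0,0,0,0,0,0,0,0,0,0,0,0,0,0,0,0,0,0,0,0,0,0,0,-0.02,0,0,0,0,0,-0.06,0,0,0,0,0,-0.08,0,0,0,0,0,-0.08,0,0,0,0,0,-0.08,0,0,0,0,0,-0.08,0,0,0,0,0,0,0,0,0,0,0,0,0,0,0],
  claw=0.8,
)

```text
time_s: 40.2
position: [489.4, -423.5, 223.4]
orientation: [3.11, -0.43, 0.003]
wrist_force: [0.8, -0.3, -1.5]
opening: 73.6
gripper_force: 0.0
```

```bash
python3 - <<'E'
from m import *
f=viewer.grab_frame("side");P=cloud(f);ok=f["depth"]>0;X,Y,Z=P[...,0],P[...,1],P[...,2];g=f["pixels"].astype(int)
for c2,S in comps(ok&(X>390)&(X<600)&(Y>-480)&(Y<-370)&(Z>38)&(Z<60),P,60): print(" scanner",rect(S),len(S),np.percentile(S[:,2],[50,95]).round(1))
m=ok&(X>390)&(X<480)&(Y>330)&(Y<420)&(Z>46)
for c2,S in comps(m&(Z<75),P,8): print("btn",c2,rect(S))
d=P[m&(g.max(-1)<70)]; print("dark",d.mean(0).round(1),np.percentile(d[:,2],[5,50,95]).round(1),len(d))
t=P[m&(Z>57)]; print(rect(t),np.percentile(t[:,2],[10,50,90]).round(1))
from plan import plan
plan([(410,-300,262,-8,0,4),(410,80,262,0,0,10),(432,375,180,0,0,8)])
E
```

```text
scanner (array([ 490.7, -420.5]), array([ 52.6, 153.1]), 161.7) 274 [42.9 47.3]
btn [337. 488.] (array([432.5, 375.7]), array([45.5, 48.1]), 129.4)
dark [429.3 379.3  59.1] [50.2 60.9 64.7] 171
(array([432. , 375.4]), array([29.6, 30.5]), 77.5) [59.7 62.4 64.5]
# to (410, -300, 262, -8, 0) n=4 step 38mm 1.9deg; ends [ 410. -300.  262.]
-0.0547, -0.0485, -0.0201, 0.0001, 0.0001, -0.0431,
-0.053, -0.0503, -0.0202, 0.0001, 0.0001, -0.0431,
-0.0513, -0.0521, -0.0201, 0.0001, 0.0001, -0.0431,
-0.0494, -0.0537, -0.0202, 0.0001, 0.0001, -0.0431,
# to (410, 80, 262, 0, 0) n=10 step 38mm 0.8deg; ends [410.  80. 262.]
-0.0106, -0.0753, -0, 0, 0, -0.0178,
-0.0095, -0.0754, -0, 0, 0, -0.0178,
-0.0085, -0.0755, -0, 0, 0, -0.0178,
-0.0074, -0.0756, -0, 0, 0, -0.0178,
-0.0064, -0.0757, -0, 0, 0, -0.0178,
-0.0053, -0.0758, -0, 0, 0, -0.0178,
-0.0042, -0.0759, -0, 0, 0, -0.0178,
-0.0032, -0.076, -0, 0, 0, -0.0178,
-0.0021, -0.076, -0, 0, 0, -0.0178,
-0.001, -0.076, -0, 0, 0, -0.0178,
# to (432, 375, 180, 0, 0) n=8 step 38mm 0.0deg; ends [432. 375. 180.]
8 x 0.0055, -0.0737, 0.0205, 0, 0, 0
t 40.25 F [-0.3  0.5 -0.3]
```

Scanner is back in the cradle within 2 mm. Button top is at about (432,375.4,62). Moving there with the fingers shut.

>>> apply_moves(
  targets=[-0.0545,-0.0485,-0.02,0,0,-0.043,-0.053,-0.0505,-0.02,0,0,-0.043,-0.0515,-0.052,-0.02,0,0,-0.043,-0.0495,-0.0535,-0.02,0,0,-0.043,-0.0105,-0.0755,0,0,0,-0.018,-0.0095,-0.0755,0,0,0,-0.018,-0.0085,-0.0755,0,0,0,-0.018,-0.0075,-0.0755,0,0,0,-0.018,-0.0065,-0.0755,0,0,0,-0.018,-0.0055,-0.076,0,0,0,-0.018,-0.004,-0.076,0,0,0,-0.018,-0.003,-0.076,0,0,0,-0.018,-0.002,-0.076,0,0,0,-0.018,-0.001,-0.076,0,0,0,-0.018,0,0,0,0,0,0],
  claw=0,
)

```text
time_s: 41.75
position: [408.9, 83.3, 260.2]
orientation: [-3.141, -0.011, 0.005]
wrist_force: [0.4, -0.1, 0.2]
opening: 0.1
gripper_force: 0.0
```

```bash
python3 - <<'E'
from plan import *
plan([(432,375.3,180,0,0,8),(432,375.3,70,0,0,5)])
E
```

```text
# to (432, 375.3, 180, 0, 0) n=8 step 38mm 0.1deg; ends [432.  375.3 180. ]
0.0063, -0.0729, 0.0201, -0.0001, 0.0005, 0.0011,
0.0062, -0.073, 0.0201, -0.0001, 0.0005, 0.0011,
0.0062, -0.073, 0.0201, -0.0001, 0.0005, 0.0011,
0.0061, -0.073, 0.0201, -0.0001, 0.0005, 0.0011,
0.006, -0.073, 0.0201, -0.0001, 0.0005, 0.0011,
0.006, -0.073, 0.0201, -0.0001, 0.0005, 0.0011,
0.0059, -0.0729, 0.02, -0.0001, 0.0005, 0.0011,
0.0059, -0.073, 0.02, -0.0001, 0.0005, 0.0011,
# to (432, 375.3, 70, 0, 0) n=5 step 22mm 0.0deg; ends [432.  375.3  70. ]
5 x -0, 0, 0.044, -0, 0, -0.0001
t 41.75 F [ 0.4 -0.1  0.2]
```

>>> apply_moves(
  targets=[0.006,-0.073,0.02,0,0.0005,0,0.006,-0.073,0.02,0,0.0005,0,0.006,-0.073,0.02,0,0.0005,0,0.006,-0.073,0.02,0,0.0005,0,0.006,-0.073,0.02,0,0.0005,0,0.006,-0.073,0.02,0,0.0005,0,0.006,-0.073,0.02,0,0.0005,0,0.006,-0.073,0.02,0,0.0005,0,0,0,0.044,0,0,0,0,0,0.044,0,0,0,0,0,0.044,0,0,0,0,0,0.044,0,0,0,0,0,0.03,0,0,0,0,0,0,0,0,0,0,0,0,0,0,0,0,0,0,0,0,0],
)

```text
time_s: 43.35
position: [434.8, 371.7, 79.0]
orientation: [3.142, 0.002, 0.006]
wrist_force: [-0.6, -0.3, 0.5]
opening: 0.2
gripper_force: 0.0
```

```bash
python3 - <<'E'
from plan import *
plan([(432,375.3,64,0,0,1)])
E
```

```text
# to (432, 375.3, 64, 0, 0) n=1 step 16mm 0.2deg; ends [432.  375.3  64. ]
1 x -0.0057, -0.0073, 0.03, 0, -0.0049, 0.0013
t 43.35 F [-0.6 -0.3  0.5]
```

>>> apply_moves(
  targets=[-0.0057,-0.0073,0.014,0,-0.0049,0,0,0,0.014,0,0,0,0,0,0.004,0,0,0,0,0,0,0,0,0],
)

```text
time_s: 43.75
position: [431.0, 375.4, 62.0]
orientation: [3.141, 0.002, -0.003]
wrist_force: [-0.6, -0.1, 1.4]
opening: 0.7
gripper_force: 0.7
```

>>> apply_moves(
  targets=[0,0,0.004,0,0,0,0,0,0.003,0,0,0,0,0,0,0,0,0],
)

```text
time_s: 44.05
position: [431.3, 375.5, 59.0]
orientation: [3.141, 0.002, -0.001]
wrist_force: [-1.6, -0.3, 2.7]
opening: 0.5
gripper_force: 1.6
```

>>> apply_moves(
  targets=[0,0,0.004,0,0,0,0,0,0.002,0,0,0,0,0,0,0,0,0],
)

```text
time_s: 44.35
position: [431.4, 375.5, 56.3]
orientation: [3.141, 0.002, -0.001]
wrist_force: [-1.5, -0.2, 6.5]
opening: 0.7
gripper_force: 3.0
```

>>> apply_moves(
  targets=[0,0,0.003,0,0,0,0,0,0,0,0,0,0,0,0,0,0,0],
)

```text
time_s: 44.65
position: [431.5, 375.5, 56.1]
orientation: [-3.141, -0.002, -0.0]
wrist_force: [-5.3, -2.9, 15.7]
opening: 0.4
gripper_force: 8.0
```

The force jumped while the tip stopped moving, so the button is on its end stop. Retreating and checking the whole scene.

>>> apply_moves(
  targets=[0,0,-0.02,0,0,0,0,0,-0.06,0,0,0,0,0,-0.08,0,0,0,0,0,-0.08,0,0,0,0,0,-0.08,0,0,0,-0.06,0,-0.04,0,0,0,-0.06,0,0,0,0,0,0,0,0,0,0,0,0,0,0,0,0,0],
)

```text
time_s: 45.55
position: [371.6, 375.4, 234.5]
orientation: [3.141, 0.003, 0.0]
wrist_force: [0.4, -0.4, -0.1]
opening: 0.1
gripper_force: 0.0
```

```bash
python3 - <<'E'
from m import *
for n in("top","side"):
    f=viewer.grab_frame(n);cv2.imwrite(f"pics/{n}9.png",cv2.resize(f["pixels"],(800,600)))
    P=cloud(f);ok=f["depth"]>0;X,Y,Z=P[...,0],P[...,1],P[...,2]
    for c2,S in comps(ok&(X>390)&(X<600)&(Y>-480)&(Y<-370)&(Z>38)&(Z<60),P,60): print(n,"scanner",rect(S),len(S))
    for c2,S in comps(ok&(X>590)&(X<670)&(abs(Y-105)<240)&(Z>173)&(Z<200),P,20): print(n,"pad",rect(S),np.percentile(S[:,2],95).round(1))
E
```

```text
top scanner (array([ 490.2, -422.9]), array([ 50.4, 150.5]), 163.5) 456
top pad (array([637.5, -60.4]), array([25.4, 60.2]), 4.6) 184.8
top pad (array([632.4,  49.7]), array([24.8, 57.9]), 0.2) 184.8
top pad (array([621.3, 268. ]), array([25.2, 57.7]), 1.2) 185.1
top pad (array([625.4, 160.5]), array([25.1, 57.7]), 1.9) 185.0
side scanner (array([ 440.6, -408. ]), array([34.6, 52.8]), 166.5) 96
side pad (array([626.3, -65.1]), array([16.4, 23.8]), 178.3) 183.2
side pad (array([633.7, 160.4]), array([28.1, 39.8]), 179.5) 183.9
side pad (array([619.4, 269.5]), array([27. , 58.4]), 4.3) 183.5
```

View pics/top9.png

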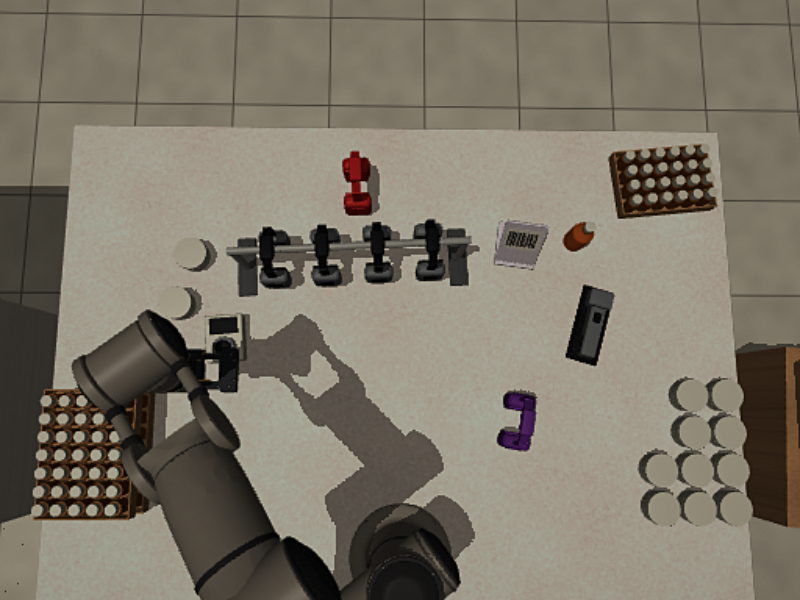

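View pics/side9.png

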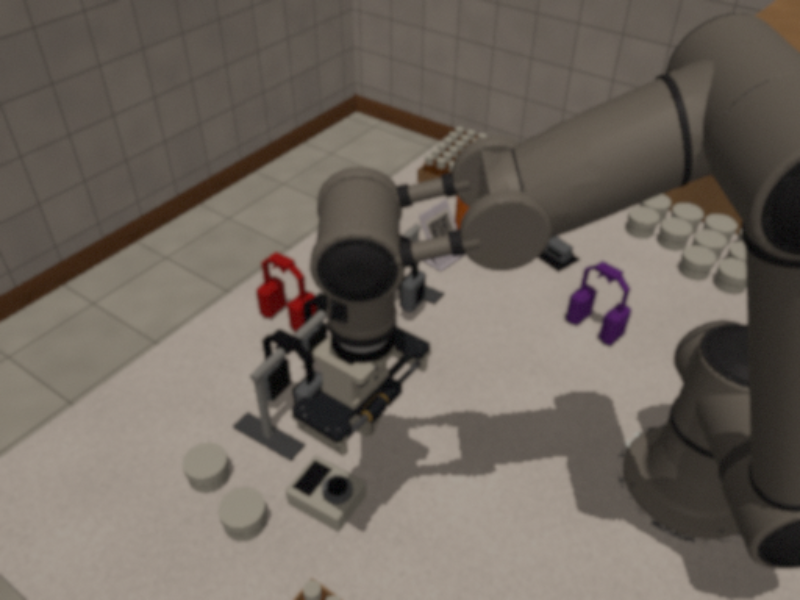

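In both views all four defenders still hang at top-view x of about 270, 325, 377 and 431. The scanner lies in its cradle at (590,325), and the jars and bottle stand where they were. Handing in.

```bash
python3 -c "
from station import ctrl
print(ctrl.sign_off())"
```

```text
the job is handed in; nothing more can be done
None
```

The job is handed in, with no verdict returned: four defenders hang clear of each other on the rail, the scanner was held on the barcode for over a second and put back in its cradle, and the button was pressed to its stop, all in about 46 s of the 208 s allowed.

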